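# Load a flow-cell stack into the vacuum fixture

## Robot

A 6-joint arm with a two-finger parallel gripper is mounted at the origin on a cart in front of the work surface, level with it; the furniture and walls round the work are solid. World frame = base frame: x ahead of the robot, y to its left, z up, the work surface at z = 0. Lengths are in m, angles in degrees, forces in N, time in s.
With the tool pointing down it reaches from about 0.35 to 0.875 m from the base axis. Payload 4.2 kg.
Tool frame: the origin (TCP) lies on the centre line of the jaws, within the pads' length; the fingertips stand 19 mm ahead of it and the grasp point (between the pads) is the TCP; x points along the fingers, y is the direction in which the jaws open and shut, and the axes are right-handed (so a half turn about x gives the same grasp; the last joint's range is limited). The gripper opens to 87 mm and grips with 3 to 60 N. Pads are 19 mm wide; open, the fingers measure 117 mm over their backs; the gripper's body (75 mm by 190 mm) begins 51 mm behind the grasp point.
Start: joints at [-50.214, 22.042, 0.453, 0, -68.411, -14.817], TCP at [0.264, -0.567, 0.242] pointing down, gripper open.
Joint ranges: [-179.83, 179.83], [-69.29, 118.12], [-61.27, 80.66], [-181.25, 117.63], [-171.15, -9.14], [-177.46, 177.46]. Speed limits (degrees/s): [159.86, 159.86, 180, 180, 180, 180].

## Interface

Orientations are given as a 3x3 rotation matrix whose columns are the frame's x, y, z axes.
In Python, from station import r, viewer, job, spotter gives the robot as it stands.
- The arm moves only by the tool play_rows, never from a script. Its argument "commands" is a list of rows, each an object of numbers: "fingers": the gripper command: -1 is fully open, 1 is shut, values between are in proportion; "tx", "ty", "tz": the shift along the tool's x, y, z normalised to -1 to 1, where 1 is 750 mm; "ax", "ay", "az": the turn, a rotation vector about the tool's x, y, z normalised to -1 to 1, where 1 is pi rad. In form: [{"fingers": .., "tx": .., "ty": .., "tz": .., "ax": .., "ay": .., "az": ..}, ...]. A call has 1 to 5 rows; each row is the pose to reach, as a shift and turn from the pose commanded when the call began, along the tool's axes at that moment, turning the shorter way round; what a row does not reach only later rows make up. A row lasts 1/12 s, in which the tool goes at most 41.7 mm and 7.16 degrees, less where a joint would pass 70% of its speed; a pose out of reach is approached as far as the arm can. A call with a number of a shift or a turn outside -1 to 1 is refused whole. A call with a gripper value outside its range is refused whole. The fingers move at their own pace and stop on an object; the grip force is fixed at half the most. Time passes only in rows, so rows that repeat a pose let the fingers close. It gives the time, the measured TCP pose, the force and the opening at its end, in the units of the state.
- r.sense(): the state, without advancing time (a new reading comes with each control period).
- viewer.capture(name): name is "scene" or "top" or "wrist"; returns a dict with "image" (420x560x3 uint8, red, green, blue), "fx", "fy", "cx", "cy" (pixels), "dist" ([k1, k2, p1, p2, k3] as OpenCV has them; the pictures are not rectified), "R" (3x3) and "t" (3): a world point X has camera coordinates R X + t; the wrist camera has in their place "mount" (4x4, takes a point from camera to tool coordinates, whose origin is the TCP and whose axes are the tool frame's). Camera axes: x right, y down, z forward; pixel columns grow to the right and rows downward; lengths in m; the calibration is good to about 2 mm. A picture is of the moment at which its call begins: read the wrist's pose just before it. There is no depth.
- job.finish_job(): hands the job in, once; it reports no verdict.
Trained networks look in a picture, given as the dict that the camera call returned (one of the last four; its "shot" number tells which), for a name from the list of things; names that differ only in an ending like _2 or _b are one class to them, and where a whole thing is asked for, a point or a joint stands for the part that bears it (a point fixed in the world has none). Each returns a list of dicts, best first, with "score" (0 to 1); they miss things now and then, are a little off and sometimes report something else, mostly with a low value. They report only what shows in the picture. A call takes as long as a camera call. They do not tell look-alikes from the thing itself.
- spotter.find_in(name, picture): "uv" ([column, row] in pixels, amid what is visible of it).
- spotter.silhouettes(name, picture): "region" (420x560 bool, what is visible of it) and "uv" ([column, row] in pixels, amid what is visible of it).
The state is a dict: "time_s": time; "joints": joint angles; "joint_velocities": joint speeds; "effort": joint torques, N m; "tcp_pos": TCP position; "ee_rot": TCP orientation; "wrist_force": force on the tool from outside, world axes, zero at the start; "moment": the same for the moment, N m; "gripper_width": opening from 0.0 (shut) to 1.0 (fully open).
Only numpy, scipy, OpenCV 4.12 (cv2) and the standard library are available. Lean on these libraries where they do the work, as an engineer would, in place of code of your own. Each camera call takes 0.05 s, during which the arm holds its last target. There are 200 camera calls.

## Task

Shut the vacuum valve fully with its quarter-turn handle, and only then lift the cover out of the fixture's pocket and set it aside. With the valve still shut, stack the cell in the pocket, square and flat: the recessed metal cell body first with its recess up, then every spacer frame laid out on the bench, then the cover on top with its knob up. Finally turn the valve fully open again, and do not knock over or push away the two loose beakers.

Things in the scene. Friction and masses are not known exactly. Their poses are not given: they have to be found in the camera images.
- pocket (a point): centre of the floor of the stacking pocket for 56 x 90 mm parts, 30 mm above the worktop on a fixed grey base plate; z up, y along the pocket's long side towards the valve, x along its short side. The pocket is 60 (x) by 94 mm (y) inside; the pedestal that is its floor is only 44 x 84 mm, so fingertips may reach 15 mm below floor level beside it
- guide_top (a point): point over the pocket's centre level with the tops of its guides, 59 mm above the pocket floor. Four L-shaped metal corner guides, 6 mm thick, bound the pocket: their legs cover the last 16 mm of each long side and 12 mm of each short side, so the middle 62 mm of each long side is open for fingers. They are straight to 50 mm above the floor, then flare outward
- fixture: the fixture, a grey base plate, 110 mm along x, 10 mm thick, from y = -68 to +168 mm, with the pocket at one end and the brass ball valve at the other; fixed to the bench; origin under the pocket's centre at worktop level, axes as the pocket's. Apart from the listed things the bench is clear within 0.30 m of the pocket's centre
- valve_axis (a point): point on the vertical axis of the ball valve, at the middle of the handle's height, 82 mm above the worktop, fixed on the fixture 128 mm from the pocket's centre along the pocket's +y; same axes as the pocket
- valve_grip (a point): point to grip on the quarter-turn valve handle: middle of its grey plastic grip (18 mm wide, 66 mm long, 14 mm high), 85 mm out from the valve axis, 82 mm above the worktop with free space below it; its y points outward along the handle, z up. The handle's end is 114 mm from the axis
- valve_handle (a joint): angle of the valve handle in rad, 0 = fully open (handle in line with the pipe, pointing along the pocket's +y, away from the pocket), 1.571 = fully shut (handle crosswise, pointing along the pocket's -x); grows counter-clockwise seen from above. Stops at both ends, stays where it is left; about 2 N at the grip moves it
- cell_body_mid (a point): cell body, the lowest part of the stack: an aluminium block 56 (x) x 90 (y) x 18 mm (z) with a 30 x 60 mm recess, 10 mm deep, in its top; this point is its centre, 9 mm above its underside; z up, 0.22 kg
- cover_knob (a point): cover: aluminium plate 56 (x) x 90 (y) x 12 mm with an upright black cylindrical knob, 34 mm across and 26 mm high, on its middle; this point is the middle of the knob, 25 mm above the cover's underside; z up, 0.18 kg. At the start it lies in the empty pocket
- beaker_a: bystander: plastic beaker 61 x 64 x 72 mm, standing loose on the bench; origin at the centre of its underside
- beaker_b: bystander: plastic beaker like the other; origin at the centre of its underside
- spacer_1_mid (a point): spacer frame (may be absent: one to three are laid out): white plastic plate 56 (x) x 90 (y) x 9 mm with a 30 x 60 mm window through it; this point is its centre, 4.5 mm above its underside; z normal to the plate, 0.06 kg. All spacers are alike and either face may be up
- spacer_2_mid (a point): spacer frame (may be absent: one to three are laid out): white plastic plate 56 (x) x 90 (y) x 9 mm with a 30 x 60 mm window through it; this point is its centre, 4.5 mm above its underside; z normal to the plate, 0.06 kg. All spacers are alike and either face may be up
- spacer_3_mid (a point): spacer frame (may be absent: one to three are laid out): white plastic plate 56 (x) x 90 (y) x 9 mm with a 30 x 60 mm window through it; this point is its centre, 4.5 mm above its underside; z normal to the plate, 0.06 kg. All spacers are alike and either face may be up
Not all that is in view belongs to the job. Leave any black, brown or purple look-alike of the part that bears spacer_3_mid alone.

How it is judged:
By the outcome, as a careful person would: the job done as asked, in the order asked, and still so for the second after the job is handed in, with the robot touching nothing.
Of spacer_1, spacer_2, spacer_3 only 1 to 3 are there at a start; the rules pass over those that are not, and their reading is None.
At some moment in a run one of cell_body, spacer_1, spacer_2, spacer_3 may be knocked a few centimetres aside while the robot is not near it.
Once in a run the grip may slacken for a moment while it holds something.
It also fails if it takes over 210 s, if anything falls off the work surface, if the arm or the gripper's body presses on something with over 40 N, if the wrist force passes 120 N, or if a joint passes its speed limit or range.

## Working session

There is one attempt and no reset: what is moved stays moved. The work goes in short steps, Python scripts to look and compute and a tool call to move; the robot and the scene stay as the last step left them, time stands still between calls to the robot, and variables do not carry over. Pictures are saved under pics/ and viewed, about 12 in all and at most 16, crops included, and the job is handed in when it is done.

Besides the shell and the picture viewer there is one more tool, called after "Emit:" as a command line: name --argument value ..., lists and objects as JSON in quotes. play_rows: Moves the arm, as the interface text tells. Its arguments: {"type":"object","properties":{"commands":{"type":"array"}},"required":["commands"]}

```bash
ls; mkdir -p pics; python3 - <<'E'
from station import r, viewer, job, spotter
import cv2, numpy as np
print(r.sense())
for n in ["scene","top"]:
    p=viewer.capture(n); cv2.imwrite(f"pics/{n}0.png",p["image"][:,:,::-1])
    print(n,{k:v for k,v in p.items() if k!="image"})
    for t in ["pocket","valve_axis","valve_grip","cell_body_mid","cover_knob","beaker_a","spacer_1_mid"]:
        print(t,[(np.round(d["uv"]).tolist(),round(d["score"],2)) for d in spotter.find_in(t,p)])
E
```

```text
pics
{'time_s': 0.0, 'joints': array([-5.02139326e+01,  2.20913328e+01,  3.82089606e-01, -3.04950063e-02,
       -6.84121549e+01, -1.48175887e+01]), 'joint_velocities': array([-0.01489256, -0.03032768, -0.05535728, -0.01081947, -0.09732829,
       -0.03646553]), 'effort': array([-1.13210524e-03, -3.90657771e+01,  1.87399417e+01,  4.21999231e+00,
        1.08076181e-02, -2.02181845e-04]), 'tcp_pos': array([ 0.26362929, -0.56606945,  0.24046542]), 'ee_rot': array([[-9.75530399e-04, -4.21940526e-01,  9.06622987e-01],
       [ 1.94482803e-03,  9.06620904e-01,  4.21941649e-01],
       [-9.99997633e-01,  2.17484270e-03, -6.38344903e-05]]), 'wrist_force': array([-1.08795191, -0.5580254 , -0.17493881]), 'moment': array([ 0.04832072,  0.02268065, -0.05127583]), 'gripper_width': 0.9995538070320449}
scene {'fx': 430.11366378283697, 'fy': 430.11366378283697, 'cx': 282.65258524667456, 'cy': 204.74042652915298, 'dist': array([-0.02382344,  0.        ,  0.        ,  0.        ,  0.        ]), 'R': array([[-0.84911598, -0.52810075, -0.0105663 ],
       [-0.36814094,  0.60603003, -0.705124  ],
      
[... 410 characters left out ...]
]
spacer_1_mid [([296.0, 228.0], 0.44)]
top {'fx': 462.74430052785556, 'fy': 462.74430052785556, 'cx': 280.19416054001465, 'cy': 211.94409152173415, 'dist': array([-0.04182971,  0.        ,  0.        ,  0.        ,  0.        ]), 'R': array([[-0.01715114, -0.99985167, -0.00157156],
       [-0.98634404,  0.01717689, -0.16379987],
       [ 0.16380257, -0.00125926, -0.98649234]]), 't': array([-0.00382247,  0.62943264,  1.13696375]), 'shot': 2}
pocket [([232.0, 233.0], 0.62)]
valve_axis []
valve_grip [([187.0, 235.0], 0.81)]
cell_body_mid [([328.0, 290.0], 0.85)]
cover_knob [([263.0, 232.0], 0.91), ([268.0, 292.0], 0.56)]
beaker_a [([276.0, 174.0], 0.81), ([273.0, 293.0], 0.65)]
spacer_1_mid []
```

View pics/scene0.png

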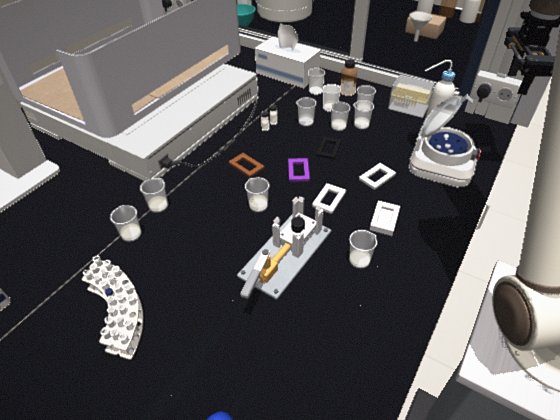

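View pics/top0.png

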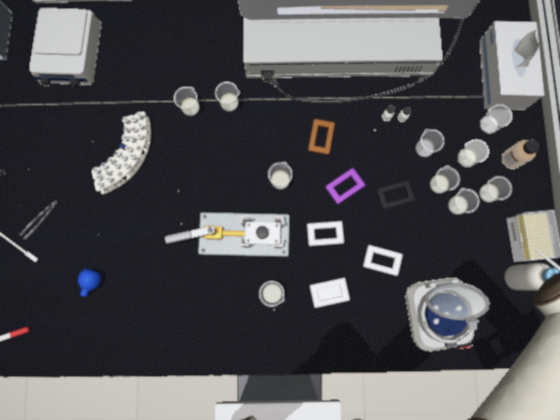

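```bash
cat > h.py <<'E'
from station import r, viewer, job, spotter
import cv2, numpy as np
np.set_printoptions(precision=4,suppress=True)
def K(p): return np.array([[p["fx"],0,p["cx"]],[0,p["fy"],p["cy"]],[0,0,1.]])
def cap(n):
    s=r.sense(); p=viewer.capture(n)
    if n=="wrist":
        M=np.array(p["mount"]); T=np.eye(4); T[:3,:3]=s["ee_rot"]; T[:3,3]=s["tcp_pos"]
        W=T@M; p["R"]=W[:3,:3].T; p["t"]=-p["R"]@W[:3,3]
    return p
def ray(p,uv,z):
    n=cv2.undistortPoints(np.asarray(uv,float).reshape(-1,1,2),K(p),np.array(p["dist"]))[:,0]
    d=np.c_[n,np.ones(len(n))]@p["R"]; c=-p["R"].T@p["t"]
    return c+d*((z-c[2])/d[:,2])[:,None]
def proj(p,X):
    return cv2.projectPoints(np.asarray(X,float).reshape(-1,3),cv2.Rodrigues(p["R"])[0],p["t"],K(p),np.array(p["dist"]))[0][:,0]
def rect(p,mask,z):
    "outer rectangle of mask projected to plane z: centre, (short,long), angle deg of long axis"
    c=max(cv2.findContours(mask.astype(np.uint8),cv2.RETR_EXTERNAL,cv2.CHAIN_APPROX_NONE)[0],key=cv2.contourArea)
    w=ray(p,c[:,0].astype(float),z)[:,:2]
    (cx,cy),(a,b),th=cv2.minAreaRect((w*1000).astype(np.float32))
    if a>b: th+=90; a,b=b,a
    # th is now angle of short axis; long = th+90
    return np.array([cx,cy])/1000,(round(a,1),round(b,1)),(th+90+90)%180-90
def white(p,seed,half=45,v=150):
    hsv=cv2.cvtColor(p["image"],cv2.COLOR_RGB2HSV); m=((hsv[...,2]>v)&(hsv[...,1]<50)).astype(np.uint8)
    n,l=cv2.connectedComponents(m); u,vv=map(int,seed)
    sub=l[vv-half:vv+half,u-half:u+half]; 
    k=np.bincount(sub[sub>0]).argmax(); return l==k
E
python3 - <<'E'
from h import *
p=cap("top")
for nm,s,z in [("sp",(325,233),.009),("sp",(383,260),.009),("cell",(330,292),.018)]:
    m=white(p,s,22,110); print(nm,m.sum(),*rect(p,m,z))
sc=cap("scene")
for nm,s,z in [("sp",(328,197),.009),("sp",(377,175),.009),("cell",(386,218),.018)]:
    m=white(sc,s,22,110); print(nm,m.sum(),*rect(sc,m,z))
m=spotter.silhouettes("cover_knob",p); print([(d["score"],d["uv"],d["region"].sum()) for d in m])
print("knob", ray(p,[(263,232)],.075), ray(sc,[(297,227)],.068))
print("beakers",ray(p,[(280,176),(272,293)],.04))
print("handle end/valve",ray(p,[(168,239),(210,231)],.082), "plate corners", ray(p,[(200,215),(289,213),(289,256),(199,252)],.01))
print(np.array(viewer.capture("wrist")["mount"]))
i=p["image"][160:320,140:420]; cv2.imwrite("pics/topz.png",cv2.resize(i,None,fx=2.8,fy=2.8,interpolation=cv2.INTER_CUBIC)[:,:,::-1])
E
```

```text
sp 637 [ 0.5779 -0.1325] (62.1, 95.5) -86.8842670917511
sp 652 [ 0.5044 -0.2812] (61.8, 95.5) 73.64498901367188
cell 895 [ 0.4233 -0.1375] (61.4, 95.9) -79.02303314208984
sp 4002 [0.5893 0.0265] (137.3, 416.6) 87.81292724609375
sp 405 [ 0.503  -0.2788] (62.1, 98.1) 73.72718048095703
cell 739 [ 0.4214 -0.1312] (58.3, 108.0) -78.93374347686768
[(0.81, [262.9, 230.2], np.int64(751))]
knob [[0.5753 0.0292 0.075 ]] [[0.5681 0.0503 0.068 ]]
beakers [[ 0.7271 -0.0158  0.04  ]
 [ 0.4242  0.0095  0.04  ]]
handle end/valve [[0.5609 0.2654 0.082 ]
 [0.5792 0.1609 0.082 ]] plate corners [[ 0.6317  0.1988  0.01  ]
 [ 0.633  -0.0381  0.01  ]
 [ 0.5188 -0.0358  0.01  ]
 [ 0.5332  0.2004  0.01  ]]
[[ 0.0004 -0.2549  0.967  -0.1438]
 [ 1.     -0.0001 -0.0005  0.0007]
 [ 0.0002  0.967   0.2549 -0.07  ]
 [ 0.      0.      0.      1.    ]]
```

View pics/topz.png

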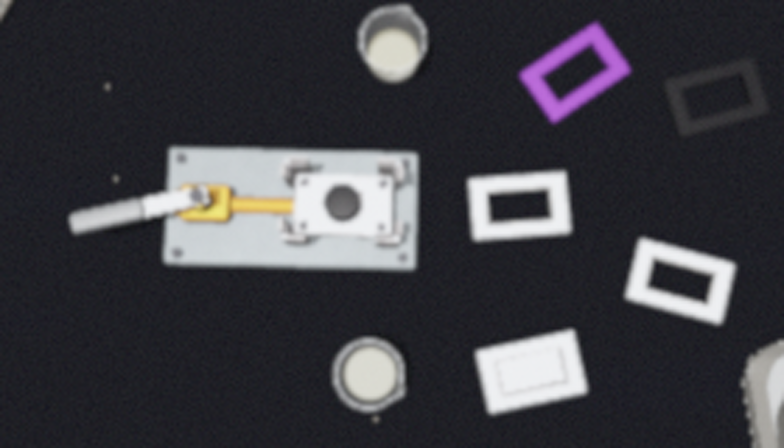

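```bash
cat >> h.py <<'E'
from scipy.spatial.transform import Rotation as Ro
def down(psi):
    c,s=np.cos(np.radians(psi)),np.sin(np.radians(psi)); return np.array([[0,-s,c],[0,c,s],[-1,0,0.]])
def plan(way,start=None):
    "way: list of (x,y,z,psi) or None-kept; prints tool-frame normalised numbers for each call"
    s=r.sense(); P=np.array(s["tcp_pos"]); R=np.array(s["ee_rot"])
    if start is not None: P=np.array(start[:3]); R=down(start[3])
    for w in way:
        q=np.array(w[:3],float); D=q-P; n=max(1,int(np.ceil(np.linalg.norm(D)/.2))); Rt=down(w[3])
        rv=(Ro.from_matrix(R.T@Rt)).as_rotvec(); n=max(n,int(np.ceil(np.degrees(np.linalg.norm(rv))/34)))
        for i in range(n):
            Ri=R@Ro.from_rotvec(rv/n).as_matrix()
            print(np.round(np.r_[R.T@(D/n)/.75, rv/n/np.pi],4).tolist(), "mm/row5 %.0f"%(np.linalg.norm(D/n)*200), "->",w)
            R=Ri; 
        P=q; R=Rt
E
python3 - <<'E'
from h import *
plan([(.264,-.566,.40,57.5),(.577,.03,.32,90)])
E
```

```text
[-0.2113, 0.0006, 0.0005, -0.1807, -0.0, -0.0] mm/row5 32 -> (0.264, -0.566, 0.4, 57.5)
[0.0267, 0.0187, 0.2236, -0.0451, 0.0, 0.0] mm/row5 34 -> (0.577, 0.03, 0.32, 90)
[0.0267, -0.013, 0.224, -0.0451, 0.0, 0.0] mm/row5 34 -> (0.577, 0.03, 0.32, 90)
[0.0267, -0.0446, 0.2199, -0.0451, 0.0, 0.0] mm/row5 34 -> (0.577, 0.03, 0.32, 90)
[0.0267, -0.0752, 0.2114, -0.0451, 0.0, 0.0] mm/row5 34 -> (0.577, 0.03, 0.32, 90)
```

Emit:
play_rows --commands '[{"fingers": -1, "tx": -0.211, "ty": 0, "tz": 0, "ax": -0.18, "ay": 0, "az": 0}, {"fingers": -1, "tx": -0.211, "ty": 0, "tz": 0, "ax": -0.18, "ay": 0, "az": 0}, {"fingers": -1, "tx": -0.211, "ty": 0, "tz": 0, "ax": -0.18, "ay": 0, "az": 0}, {"fingers": -1, "tx": -0.211, "ty": 0, "tz": 0, "ax": -0.18, "ay": 0, "az": 0}, {"fingers": -1, "tx": -0.211, "ty": 0, "tz": 0, "ax": -0.18, "ay": 0, "az": 0}]'

```text
time_s: 1.42
tcp_pos: [0.2641, -0.5687, 0.4094]
ee_rot: [[0.007, -0.845, 0.535], [-0.015, 0.535, 0.845], [-1.0, -0.014, -0.009]]
wrist_force: [0.2, 0.1, 1.6]
gripper_width: 0.999
```

Emit:
play_rows --commands '[{"fingers": -1, "tx": 0.027, "ty": 0.019, "tz": 0.224, "ax": -0.045, "ay": 0, "az": 0}, {"fingers": -1, "tx": 0.027, "ty": 0.019, "tz": 0.224, "ax": -0.045, "ay": 0, "az": 0}, {"fingers": -1, "tx": 0.027, "ty": 0.019, "tz": 0.224, "ax": -0.045, "ay": 0, "az": 0}, {"fingers": -1, "tx": 0.027, "ty": 0.019, "tz": 0.224, "ax": -0.045, "ay": 0, "az": 0}, {"fingers": -1, "tx": 0.027, "ty": 0.019, "tz": 0.224, "ax": -0.045, "ay": 0, "az": 0}]'

```text
time_s: 1.83
tcp_pos: [0.3441, -0.4126, 0.3793]
ee_rot: [[0.001, -0.912, 0.41], [0.002, 0.41, 0.912], [-1.0, 0.0, 0.002]]
wrist_force: [-0.7, 0.8, -0.9]
gripper_width: 0.999
```

Emit:
play_rows --commands '[{"fingers": -1, "tx": 0.027, "ty": -0.013, "tz": 0.224, "ax": -0.045, "ay": 0, "az": 0}, {"fingers": -1, "tx": 0.027, "ty": -0.013, "tz": 0.224, "ax": -0.045, "ay": 0, "az": 0}, {"fingers": -1, "tx": 0.027, "ty": -0.013, "tz": 0.224, "ax": -0.045, "ay": 0, "az": 0}, {"fingers": -1, "tx": 0.027, "ty": -0.013, "tz": 0.224, "ax": -0.045, "ay": 0, "az": 0}, {"fingers": -1, "tx": 0.027, "ty": -0.013, "tz": 0.224, "ax": -0.045, "ay": 0, "az": 0}]'

```text
time_s: 2.25
tcp_pos: [0.4229, -0.2641, 0.3585]
ee_rot: [[0.0, -0.961, 0.277], [0.002, 0.277, 0.961], [-1.0, 0.0, 0.002]]
wrist_force: [0.5, -0.1, 0.0]
gripper_width: 0.999
```

```bash
python3 - <<'E'
from h import *
p=cap("wrist"); print(p["fx"],p["cx"],p["cy"],p["dist"])
cv2.imwrite("pics/w1.png",p["image"][:,:,::-1])
for t in ["cell_body_mid","spacer_1_mid"]:
    for d in spotter.silhouettes(t,p):
        z=.018 if "cell" in t else .009
        print(t,d["score"],d["uv"],d["region"].sum(),rect(p,d["region"],z))
t=cap("top"); cv2.imwrite("pics/t1.png",t["image"][:,:,::-1])
for d in spotter.find_in("spacer_1_mid",t): print("top",d)
plan([(.577,.05,.32,90)])
E
```

```text
309.38579123575715 283.54435045932956 209.98430722417882 [0.0086 0.     0.     0.     0.    ]
cell_body_mid 0.67 [302.1, 243.4] 1678 (array([ 0.4225, -0.1398]), (56.7, 97.8), -78.04541397094727)
[0.0263, -0.0394, 0.2338, -0.0458, -0.0001, 0.0001] mm/row5 36 -> (0.577, 0.05, 0.32, 90)
[0.0264, -0.0725, 0.2257, -0.0458, -0.0001, 0.0001] mm/row5 36 -> (0.577, 0.05, 0.32, 90)
```

View pics/w1.png

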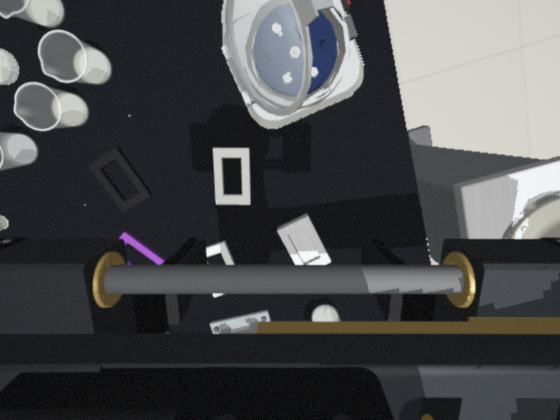

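View pics/t1.png

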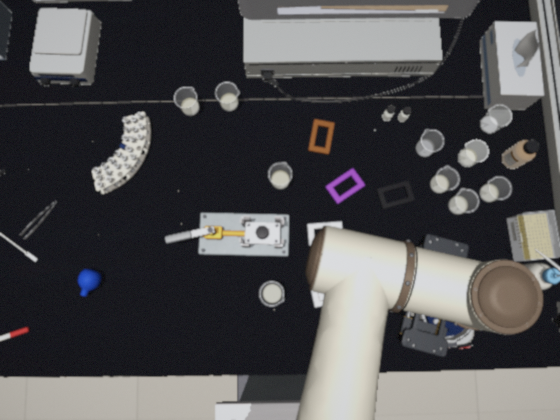

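Emit:
play_rows --commands '[{"fingers": -1, "tx": 0.026, "ty": -0.039, "tz": 0.234, "ax": -0.046, "ay": 0, "az": 0}, {"fingers": -1, "tx": 0.026, "ty": -0.039, "tz": 0.234, "ax": -0.046, "ay": 0, "az": 0}, {"fingers": -1, "tx": 0.026, "ty": -0.039, "tz": 0.234, "ax": -0.046, "ay": 0, "az": 0}, {"fingers": -1, "tx": 0.026, "ty": -0.039, "tz": 0.234, "ax": -0.046, "ay": 0, "az": 0}, {"fingers": -1, "tx": 0.026, "ty": -0.039, "tz": 0.234, "ax": -0.046, "ay": 0, "az": 0}]'

```text
time_s: 2.92
tcp_pos: [0.5001, -0.1065, 0.3389]
ee_rot: [[-0.0, -0.99, 0.141], [0.001, 0.141, 0.99], [-1.0, 0.0, 0.001]]
wrist_force: [0.7, 0.6, -0.6]
gripper_width: 0.999
```

Emit:
play_rows --commands '[{"fingers": -1, "tx": 0.026, "ty": -0.072, "tz": 0.226, "ax": -0.046, "ay": 0, "az": 0}, {"fingers": -1, "tx": 0.026, "ty": -0.072, "tz": 0.226, "ax": -0.046, "ay": 0, "az": 0}, {"fingers": -1, "tx": 0.026, "ty": -0.072, "tz": 0.226, "ax": -0.046, "ay": 0, "az": 0}, {"fingers": -1, "tx": 0.026, "ty": -0.072, "tz": 0.226, "ax": -0.046, "ay": 0, "az": 0}, {"fingers": -1, "tx": 0.026, "ty": -0.072, "tz": 0.226, "ax": -0.046, "ay": 0, "az": 0}]'

```text
time_s: 3.33
tcp_pos: [0.5782, 0.054, 0.3186]
ee_rot: [[-0.001, -1.0, -0.003], [0.0, -0.003, 1.0], [-1.0, 0.001, 0.0]]
wrist_force: [-0.7, -0.7, 0.2]
gripper_width: 0.998
```

Emit:
play_rows --commands '[{"fingers": -1, "tx": 0.027, "ty": 0, "tz": 0.2, "ax": 0, "ay": 0, "az": 0}, {"fingers": -1, "tx": 0.027, "ty": 0, "tz": 0.2, "ax": 0, "ay": 0, "az": 0}, {"fingers": -1, "tx": 0.027, "ty": 0, "tz": 0.2, "ax": 0, "ay": 0, "az": 0}, {"fingers": -1, "tx": 0.027, "ty": 0, "tz": 0.2, "ax": 0, "ay": 0, "az": 0}, {"fingers": -1, "tx": 0.027, "ty": 0, "tz": 0.2, "ax": 0, "ay": 0, "az": 0}]'

```text
time_s: 3.75
tcp_pos: [0.5762, 0.2041, 0.2983]
ee_rot: [[-0.002, -1.0, -0.005], [-0.0, -0.005, 1.0], [-1.0, 0.002, -0.0]]
wrist_force: [-0.2, -0.1, -0.6]
gripper_width: 1.0
```

```bash
python3 - <<'E'
from h import *
s=r.sense(); print(s["tcp_pos"],s["joints"],s["time_s"])
p=cap("wrist"); i=p["image"]; cv2.imwrite("pics/w2.png",i[:,:,::-1])
for t in ["cover_knob","fixture","valve_grip","valve_axis","pocket"]:
    for d in spotter.find_in(t,p): print(t,d)
for n,z in [("cover_knob",.068)]:
    for d in spotter.silhouettes(n,p): print(d["region"].sum(),rect(p,d["region"],.042))
E
```

```text
[0.5762 0.2041 0.2983] [ 34.6406  18.9167   3.9218  -0.0408 -75.106  -34.3691] 3.75
cover_knob {'uv': [284.5, 36.9], 'score': 0.88}
cover_knob {'uv': [281.8, 110.9], 'score': 0.31}
fixture {'uv': [280.3, 114.6], 'score': 0.65}
fixture {'uv': [160.8, 8.1], 'score': 0.25}
valve_grip {'uv': [284.7, 197.6], 'score': 0.72}
valve_axis {'uv': [282.1, 110.7], 'score': 0.81}
pocket {'uv': [282.4, 113.6], 'score': 0.89}
3817 (array([0.577 , 0.0363]), (57.0, 84.6), 88.9975814819336)
```

View pics/w2.png

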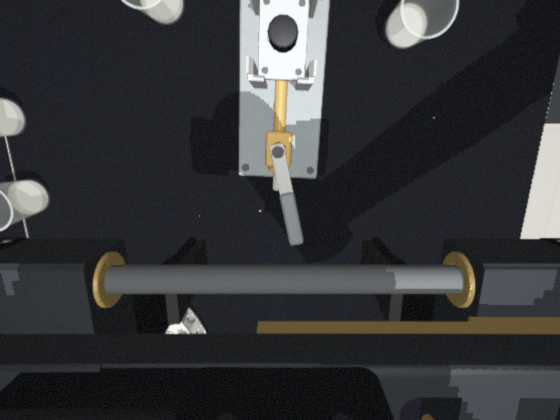

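```bash
python3 - <<'E'
from h import *
import glob
# reuse last picture's calibration via new capture (arm unmoved)
p=cap("wrist")
print("valve axis",ray(p,[(278,152)],.09),"end",ray(p,[(296.5,243)],.082),"grip mid",ray(p,[(291,218)],.085))
g=ray(p,[(239,175),(317,178),(241,2),(329,2)],.01); print("plate edges",g)
print("holes",ray(p,[(247,169),(310,170)],.01))
print("knob",ray(p,[(283.5,33)],.068))
m=white(p,(284,55),30,150); 
E
```

```text
valve axis [[0.582  0.1565 0.09  ]] end [[0.5596 0.2689 0.082 ]] grip mid [[0.5667 0.2355 0.085 ]]
plate edges [[ 0.6386  0.1943  0.01  ]
 [ 0.5285  0.1985  0.01  ]
 [ 0.628  -0.0191  0.01  ]
 [ 0.5199 -0.0191  0.01  ]]
holes [[0.6271 0.1858 0.01  ]
 [0.5387 0.1872 0.01  ]]
knob [[0.5757 0.0304 0.068 ]]
```

```bash
python3 - <<'E'
from h import *
plan([(.5653,.2404,.25,101.3),(.5653,.2404,.083,101.3)])
E
```

```text
[0.0674, 0.0145, 0.0537, -0.0627, 0.0001, 0.0002] mm/row5 13 -> (0.5653, 0.2404, 0.25, 101.3)
[0.2227, 0.0, 0.0, 0.0, 0.0, 0.0] mm/row5 33 -> (0.5653, 0.2404, 0.083, 101.3)
```

Emit:
play_rows --commands '[{"fingers": -1, "tx": 0.067, "ty": 0.0145, "tz": 0.0537, "ax": -0.0627, "ay": 0, "az": 0}, {"fingers": -1, "tx": 0.067, "ty": 0.0145, "tz": 0.0537, "ax": -0.0627, "ay": 0, "az": 0}, {"fingers": -1, "tx": 0.067, "ty": 0.0145, "tz": 0.0537, "ax": -0.0627, "ay": 0, "az": 0}, {"fingers": -1, "tx": 0.067, "ty": 0.0145, "tz": 0.0537, "ax": -0.0627, "ay": 0, "az": 0}]'

```text
time_s: 4.48
tcp_pos: [0.5647, 0.2414, 0.2492]
ee_rot: [[-0.001, -0.98, -0.197], [-0.002, -0.197, 0.98], [-1.0, 0.002, -0.001]]
wrist_force: [-0.7, -0.0, 0.2]
gripper_width: 1.0
```

Emit:
play_rows --commands '[{"fingers": -1, "tx": 0.222, "ty": 0, "tz": 0, "ax": 0, "ay": 0, "az": 0}, {"fingers": -1, "tx": 0.222, "ty": 0, "tz": 0, "ax": 0, "ay": 0, "az": 0}, {"fingers": -1, "tx": 0.222, "ty": 0, "tz": 0, "ax": 0, "ay": 0, "az": 0}, {"fingers": -1, "tx": 0.222, "ty": 0, "tz": 0, "ax": 0, "ay": 0, "az": 0}, {"fingers": -1, "tx": 0.222, "ty": 0, "tz": 0, "ax": 0, "ay": 0, "az": 0}]'

```text
time_s: 4.9
tcp_pos: [0.5611, 0.2382, 0.0764]
ee_rot: [[-0.013, -0.981, -0.194], [-0.007, -0.194, 0.981], [-1.0, 0.014, -0.005]]
wrist_force: [-0.4, -1.5, -1.4]
gripper_width: 0.997
```

Emit:
play_rows --commands '[{"fingers": 0.31, "tx": 0, "ty": 0, "tz": 0, "ax": 0, "ay": 0, "az": 0}, {"fingers": 0.31, "tx": 0, "ty": 0, "tz": 0, "ax": 0, "ay": 0, "az": 0}, {"fingers": 0.31, "tx": 0, "ty": 0, "tz": 0, "ax": 0, "ay": 0, "az": 0}, {"fingers": 0.31, "tx": 0, "ty": 0, "tz": 0, "ax": 0, "ay": 0, "az": 0}, {"fingers": 0.31, "tx": 0, "ty": 0, "tz": 0, "ax": 0, "ay": 0, "az": 0}]'

```text
time_s: 5.32
tcp_pos: [0.566, 0.2425, 0.0859]
ee_rot: [[0.004, -0.98, -0.198], [0.003, -0.198, 0.98], [-1.0, -0.004, 0.002]]
wrist_force: [-0.7, -0.1, 0.1]
gripper_width: 0.703
```

Emit:
play_rows --commands '[{"fingers": 0.31, "tx": 0, "ty": 0, "tz": 0, "ax": 0, "ay": 0, "az": 0}, {"fingers": 0.31, "tx": 0, "ty": 0, "tz": 0, "ax": 0, "ay": 0, "az": 0}, {"fingers": 0.31, "tx": 0, "ty": 0, "tz": 0, "ax": 0, "ay": 0, "az": 0}, {"fingers": 0.31, "tx": 0, "ty": 0, "tz": 0, "ax": 0, "ay": 0, "az": 0}, {"fingers": 0.31, "tx": 0, "ty": 0, "tz": 0, "ax": 0, "ay": 0, "az": 0}]'

```text
time_s: 5.73
tcp_pos: [0.5649, 0.2419, 0.0833]
ee_rot: [[-0.0, -0.98, -0.198], [-0.0, -0.198, 0.98], [-1.0, 0.0, -0.0]]
wrist_force: [-0.4, -0.0, -0.4]
gripper_width: 0.374
```

Emit:
play_rows --commands '[{"fingers": 0.31, "tx": 0, "ty": 0.0138, "tz": -0.0008, "ax": -0.0389, "ay": 0, "az": 0}, {"fingers": 0.31, "tx": 0, "ty": 0.0274, "tz": -0.0034, "ax": -0.0778, "ay": 0, "az": 0}, {"fingers": 0.31, "tx": 0, "ty": 0.0406, "tz": -0.0075, "ax": -0.1167, "ay": 0, "az": 0}, {"fingers": 0.31, "tx": 0, "ty": 0.0532, "tz": -0.0133, "ax": -0.1556, "ay": 0, "az": 0}, {"fingers": 0.31, "tx": 0, "ty": 0.065, "tz": -0.0205, "ax": -0.1944, "ay": 0, "az": 0}]'

```text
time_s: 6.15
tcp_pos: [0.5209, 0.2177, 0.0835]
ee_rot: [[0.003, -0.685, -0.729], [0.001, -0.729, 0.685], [-1.0, -0.003, -0.001]]
wrist_force: [3.3, -0.0, -1.5]
gripper_width: 0.344
```

Emit:
play_rows --commands '[{"fingers": 0.31, "tx": 0, "ty": 0.0138, "tz": -0.0008, "ax": -0.0389, "ay": 0, "az": 0}, {"fingers": 0.31, "tx": 0, "ty": 0.0274, "tz": -0.0034, "ax": -0.0778, "ay": 0, "az": 0}, {"fingers": 0.31, "tx": 0, "ty": 0.0406, "tz": -0.0075, "ax": -0.1167, "ay": 0, "az": 0}, {"fingers": 0.31, "tx": 0, "ty": 0.0532, "tz": -0.0133, "ax": -0.1556, "ay": 0, "az": 0}, {"fingers": 0.31, "tx": 0, "ty": 0.0532, "tz": -0.0133, "ax": -0.1556, "ay": 0, "az": 0}]'

```text
time_s: 6.57
tcp_pos: [0.4996, 0.1806, 0.0836]
ee_rot: [[0.0, -0.267, -0.964], [0.0, -0.964, 0.267], [-1.0, -0.0, -0.0]]
wrist_force: [-0.1, -0.4, 1.1]
gripper_width: 0.342
```

```bash
python3 - <<'E'
from h import *
p=cap("scene"); s=r.sense(); print(s["tcp_pos"],s["wrist_force"],s["gripper_width"],s["ee_rot"][:2,2])
i=p["image"][150:340,190:420]; cv2.imwrite("pics/s2.png",cv2.resize(i,None,fx=3,fy=3,interpolation=cv2.INTER_CUBIC)[:,:,::-1])
E
```

```text
[0.4998 0.181  0.0835] [ 0.2656  0.048  -0.4844] 0.3462223363678351 [-0.9624  0.2717]
```

View pics/s2.png

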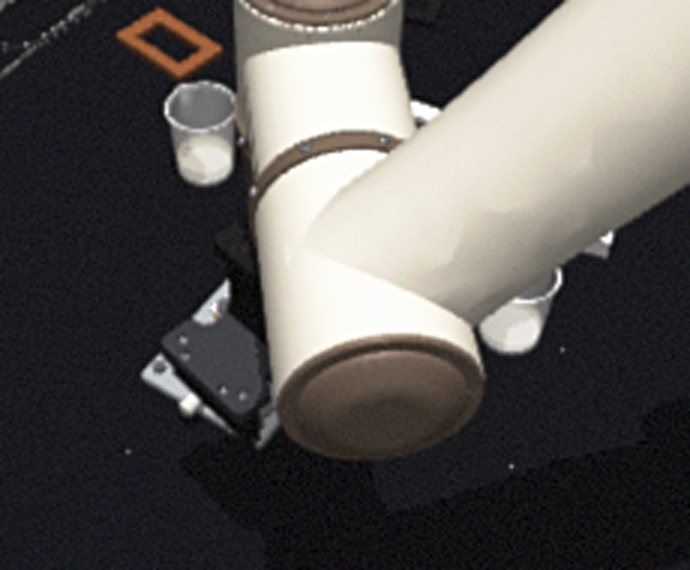

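Emit:
play_rows --commands '[{"fingers": 0.31, "tx": 0, "ty": 0.0079, "tz": -0.0003, "ax": -0.0222, "ay": 0, "az": 0}, {"fingers": 0.31, "tx": 0, "ty": 0.0158, "tz": -0.0011, "ax": -0.0444, "ay": 0, "az": 0}, {"fingers": 0.31, "tx": 0, "ty": 0.0236, "tz": -0.0025, "ax": -0.0667, "ay": 0, "az": 0}, {"fingers": 0.31, "tx": 0, "ty": 0.0293, "tz": -0.0039, "ax": -0.0833, "ay": 0, "az": 0}, {"fingers": 0.31, "tx": 0, "ty": 0.0293, "tz": -0.0039, "ax": -0.0833, "ay": 0, "az": 0}]'

```text
time_s: 7.03
tcp_pos: [0.4972, 0.1596, 0.0834]
ee_rot: [[0.0, -0.013, -1.0], [0.0, -1.0, 0.013], [-1.0, -0.0, -0.0]]
wrist_force: [-0.2, 0.6, -0.8]
gripper_width: 0.344
```

Emit:
play_rows --commands '[{"fingers": 0.31, "tx": 0, "ty": 0.003, "tz": 0, "ax": 0, "ay": 0, "az": 0}, {"fingers": 0.31, "tx": 0, "ty": 0.003, "tz": 0, "ax": 0, "ay": 0, "az": 0}, {"fingers": 0.31, "tx": 0, "ty": 0.003, "tz": 0, "ax": 0, "ay": 0, "az": 0}]'

```text
time_s: 7.28
tcp_pos: [0.497, 0.1578, 0.0833]
ee_rot: [[0.001, -0.012, -1.0], [0.001, -1.0, 0.012], [-1.0, -0.001, -0.001]]
wrist_force: [-0.0, 2.9, -0.5]
gripper_width: 0.346
```

Emit:
play_rows --commands '[{"fingers": 0.31, "tx": 0, "ty": 0.003, "tz": 0, "ax": 0, "ay": 0, "az": 0}, {"fingers": 0.31, "tx": 0, "ty": 0.003, "tz": 0, "ax": 0, "ay": 0, "az": 0}, {"fingers": 0.31, "tx": 0, "ty": 0.003, "tz": 0, "ax": 0, "ay": 0, "az": 0}]'

```text
time_s: 7.53
tcp_pos: [0.4971, 0.1574, 0.0833]
ee_rot: [[0.002, -0.011, -1.0], [0.004, -1.0, 0.011], [-1.0, -0.004, -0.002]]
wrist_force: [-3.6, 9.4, 0.3]
gripper_width: 0.351
```

Emit:
play_rows --commands '[{"fingers": 0.31, "tx": 0, "ty": 0.003, "tz": 0, "ax": 0, "ay": 0, "az": 0}, {"fingers": 0.31, "tx": 0, "ty": 0.003, "tz": 0, "ax": 0, "ay": 0, "az": 0}, {"fingers": 0.31, "tx": 0, "ty": 0.003, "tz": 0, "ax": 0, "ay": 0, "az": 0}]'

```text
time_s: 7.78
tcp_pos: [0.4972, 0.1572, 0.0833]
ee_rot: [[0.003, -0.011, -1.0], [0.007, -1.0, 0.011], [-1.0, -0.007, -0.003]]
wrist_force: [-6.4, 16.5, -2.1]
gripper_width: 0.343
```

Emit:
play_rows --commands '[{"fingers": 0.31, "tx": 0, "ty": -0.014, "tz": 0, "ax": 0, "ay": 0, "az": 0}, {"fingers": -0.4, "tx": 0, "ty": -0.014, "tz": 0, "ax": 0, "ay": 0, "az": 0}, {"fingers": -0.4, "tx": 0, "ty": -0.014, "tz": 0, "ax": 0, "ay": 0, "az": 0}, {"fingers": -0.4, "tx": 0, "ty": -0.014, "tz": 0, "ax": 0, "ay": 0, "az": 0}]'

```text
time_s: 8.12
tcp_pos: [0.4965, 0.1625, 0.083]
ee_rot: [[-0.001, -0.011, -1.0], [-0.001, -1.0, 0.011], [-1.0, 0.001, 0.001]]
wrist_force: [-1.0, -0.9, -0.5]
gripper_width: 0.492
```

Emit:
play_rows --commands '[{"fingers": -1, "tx": -0.2, "ty": 0, "tz": 0, "ax": 0, "ay": 0, "az": 0}, {"fingers": -1, "tx": -0.2, "ty": 0, "tz": 0, "ax": 0, "ay": 0, "az": 0}, {"fingers": -1, "tx": -0.2, "ty": 0, "tz": 0, "ax": 0, "ay": 0, "az": 0}, {"fingers": -1, "tx": -0.2, "ty": 0, "tz": 0, "ax": 0, "ay": 0, "az": 0}, {"fingers": -1, "tx": -0.2, "ty": 0, "tz": 0, "ax": 0, "ay": 0, "az": 0}]'

```text
time_s: 8.53
tcp_pos: [0.4998, 0.1636, 0.2401]
ee_rot: [[0.012, -0.01, -1.0], [0.005, -1.0, 0.011], [-1.0, -0.005, -0.012]]
wrist_force: [0.3, 0.2, -0.2]
gripper_width: 0.868
```

```bash
python3 - <<'E'
from h import *
s=r.sense(); print(s["tcp_pos"],s["ee_rot"][:2,2],s["wrist_force"])
plan([(.576,.165,.26,135),(.576,.165,.26,87.5)])
E
```

```text
[0.4998 0.1636 0.2401] [-0.9999  0.0106] [ 0.2764  0.1597 -0.2397]
[-0.0127, -0.0015, -0.0509, 0.1233, -0.0014, 0.0015] mm/row5 8 -> (0.576, 0.165, 0.26, 135)
[-0.013, -0.0206, -0.0465, 0.1233, -0.0014, 0.0015] mm/row5 8 -> (0.576, 0.165, 0.26, 135)
[0.0, 0.0, 0.0, 0.1319, 0.0, 0.0] mm/row5 0 -> (0.576, 0.165, 0.26, 87.5)
[0.0, 0.0, 0.0, 0.1319, 0.0, 0.0] mm/row5 0 -> (0.576, 0.165, 0.26, 87.5)
```

Emit:
play_rows --commands '[{"fingers": -1, "tx": -0.013, "ty": 0, "tz": -0.051, "ax": 0.165, "ay": 0, "az": 0}, {"fingers": -1, "tx": -0.013, "ty": 0, "tz": -0.051, "ax": 0.165, "ay": 0, "az": 0}, {"fingers": -1, "tx": -0.013, "ty": 0, "tz": -0.051, "ax": 0.165, "ay": 0, "az": 0}, {"fingers": -1, "tx": -0.013, "ty": 0, "tz": -0.051, "ax": 0.165, "ay": 0, "az": 0}, {"fingers": -1, "tx": -0.013, "ty": 0, "tz": -0.051, "ax": 0.165, "ay": 0, "az": 0}]'

```text
time_s: 8.95
tcp_pos: [0.5348, 0.1616, 0.242]
ee_rot: [[-0.002, -0.508, -0.861], [-0.001, -0.861, 0.508], [-1.0, 0.002, 0.001]]
wrist_force: [-1.2, 0.9, 0.5]
gripper_width: 0.996
```

Emit:
play_rows --commands '[{"fingers": -1, "tx": -0.013, "ty": -0.025, "tz": -0.045, "ax": 0.165, "ay": 0, "az": 0}, {"fingers": -1, "tx": -0.013, "ty": -0.025, "tz": -0.045, "ax": 0.165, "ay": 0, "az": 0}, {"fingers": -1, "tx": -0.013, "ty": -0.025, "tz": -0.045, "ax": 0.165, "ay": 0, "az": 0}, {"fingers": -1, "tx": -0.013, "ty": -0.025, "tz": -0.045, "ax": 0.165, "ay": 0, "az": 0}, {"fingers": -1, "tx": -0.013, "ty": -0.025, "tz": -0.045, "ax": 0.165, "ay": 0, "az": 0}]'

```text
time_s: 9.37
tcp_pos: [0.5735, 0.1612, 0.2519]
ee_rot: [[-0.002, -0.867, -0.499], [-0.001, -0.499, 0.867], [-1.0, 0.002, 0.0]]
wrist_force: [-0.1, -0.1, -0.4]
gripper_width: 1.0
```

Emit:
play_rows --commands '[{"fingers": -1, "tx": 0, "ty": 0, "tz": 0, "ax": 0.18, "ay": 0, "az": 0}, {"fingers": -1, "tx": 0, "ty": 0, "tz": 0, "ax": 0.18, "ay": 0, "az": 0}, {"fingers": -1, "tx": 0, "ty": 0, "tz": 0, "ax": 0.18, "ay": 0, "az": 0}, {"fingers": -1, "tx": 0, "ty": 0, "tz": 0, "ax": 0.18, "ay": 0, "az": 0}, {"fingers": -1, "tx": 0, "ty": 0, "tz": 0, "ax": 0.18, "ay": 0, "az": 0}]'

```text
time_s: 9.78
tcp_pos: [0.5733, 0.1615, 0.2524]
ee_rot: [[-0.001, -0.999, 0.043], [-0.0, 0.043, 0.999], [-1.0, 0.001, -0.001]]
wrist_force: [0.3, -0.2, -0.2]
gripper_width: 0.998
```

```bash
python3 - <<'E'
from h import *
p=cap("wrist"); s=r.sense(); print(s["tcp_pos"],s["ee_rot"][:2,2],s["wrist_force"],s["time_s"])
i=p["image"][0:260,80:480]; cv2.imwrite("pics/w3.png",cv2.resize(i,None,fx=2,fy=2,interpolation=cv2.INTER_CUBIC)[:,:,::-1])
np.savez("w3.npz",R=p["R"],t=p["t"],fx=p["fx"],fy=p["fy"],cx=p["cx"],cy=p["cy"],dist=p["dist"],image=p["image"])
# predicted model overlay points
E
```

```text
[0.5733 0.1615 0.2525] [0.0433 0.9991] [-0.7396 -0.6629 -0.103 ] 9.8333
```

View pics/w3.png

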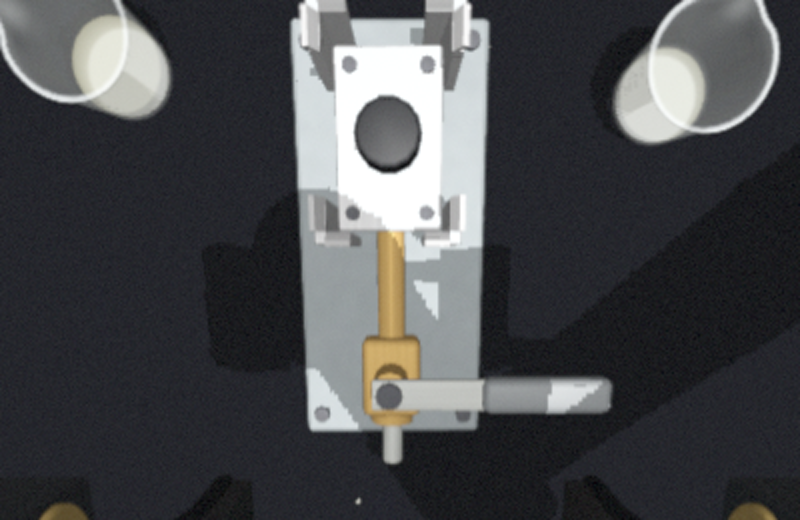

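```bash
cat > fit.py <<'E'
from h import *
from scipy.optimize import least_squares
def fit(p,pts,uv,x0):
    "planar pose (x,y,yaw) of local points"
    pts=np.array(pts,float); uv=np.array(uv,float)
    def f(q):
        c,s=np.cos(q[2]),np.sin(q[2]); X=pts.copy(); X[:,0]=q[0]+c*pts[:,0]-s*pts[:,1]; X[:,1]=q[1]+s*pts[:,0]+c*pts[:,1]
        return (proj(p,X)-uv).ravel()
    o=least_squares(f,x0); return o.x,o.fun.reshape(-1,2)
E
python3 - <<'E'
from fit import *
d=np.load("w3.npz"); p={k:d[k] for k in d.files}; 
for k in("fx","fy","cx","cy"): p[k]=float(p[k])
c=lambda l:[(80+x/2-.25,y/2-.25) for x,y in l]
A=[(.055,-.068,.01),(-.055,-.068,.01),(.055,.168,.01),(-.055,.168,.01)];a=c([(293,20),(489,20),(309,430),(477,430)])
B=[(.028,-.045,.042),(-.028,-.045,.042),(.028,.045,.042),(-.028,.045,.042)];b=c([(335,45),(441,45),(337,229),(441,229)])
V=[(0,.128,.092)]; v=c([(389,396)])
for P,U in[(A,a),(B,b),(A+B+V,a+b+v)]:
    x,res=fit(p,P,U,[.576,.03,0]); print(x[:2],np.degrees(x[2]),res.round(1).tolist())
E
```

```text
[0.5762 0.0333] -2.519991363889796 [[-1.1, -0.7], [1.0, -0.6], [-0.4, 0.9], [0.5, 1.0]]
[0.577  0.0323] -2.5367146677126975 [[-1.0, -0.4], [1.0, -0.2], [0.4, 0.3], [-0.4, 0.4]]
[0.5766 0.0326] -2.448529607952185 [[-1.6, -1.4], [0.5, -1.4], [-0.6, 0.5], [0.3, 0.4], [-0.7, 0.0], [1.3, 0.0], [0.9, 0.6], [0.1, 0.6], [-0.3, 1.2]]
```

```bash
python3 - <<'E'
from h import *
plan([(.5766,.0325,.13,87.5),(.5766,.0325,.051,87.5)])
E
```

```text
[0.1633, -0.0119, -0.1716, 0.0001, -0.0001, -0.0002] mm/row5 36 -> (0.5766, 0.0325, 0.13, 87.5)
[0.1053, 0.0, 0.0, 0.0, 0.0, 0.0] mm/row5 16 -> (0.5766, 0.0325, 0.051, 87.5)
```

Emit:
play_rows --commands '[{"fingers": -1, "tx": 0.163, "ty": -0.012, "tz": -0.1716, "ax": 0, "ay": 0, "az": 0}, {"fingers": -1, "tx": 0.163, "ty": -0.012, "tz": -0.1716, "ax": 0, "ay": 0, "az": 0}, {"fingers": -1, "tx": 0.163, "ty": -0.012, "tz": -0.1716, "ax": 0, "ay": 0, "az": 0}, {"fingers": -1, "tx": 0.163, "ty": -0.012, "tz": -0.1716, "ax": 0, "ay": 0, "az": 0}, {"fingers": -1, "tx": 0.163, "ty": -0.012, "tz": -0.1716, "ax": 0, "ay": 0, "az": 0}]'

```text
time_s: 10.25
tcp_pos: [0.5734, 0.0289, 0.1256]
ee_rot: [[-0.01, -0.999, 0.041], [-0.002, 0.041, 0.999], [-1.0, 0.01, -0.003]]
wrist_force: [-0.5, 0.4, -0.5]
gripper_width: 0.999
```

Emit:
play_rows --commands '[{"fingers": -1, "tx": 0, "ty": 0, "tz": 0, "ax": 0, "ay": 0, "az": 0}, {"fingers": -1, "tx": 0, "ty": 0, "tz": 0, "ax": 0, "ay": 0, "az": 0}, {"fingers": -1, "tx": 0.03, "ty": 0, "tz": 0, "ax": 0, "ay": 0, "az": 0}, {"fingers": -1, "tx": 0.06, "ty": 0, "tz": 0, "ax": 0, "ay": 0, "az": 0}, {"fingers": -1, "tx": 0.08, "ty": 0, "tz": 0, "ax": 0, "ay": 0, "az": 0}]'

```text
time_s: 10.67
tcp_pos: [0.5784, 0.0348, 0.0712]
ee_rot: [[0.003, -0.999, 0.038], [0.001, 0.038, 0.999], [-1.0, -0.003, 0.001]]
wrist_force: [0.2, -0.7, -1.0]
gripper_width: 1.006
```

Emit:
play_rows --commands '[{"fingers": -1, "tx": 0.012, "ty": 0, "tz": 0, "ax": 0, "ay": 0, "az": 0}, {"fingers": -1, "tx": 0.02, "ty": 0, "tz": 0, "ax": 0, "ay": 0, "az": 0}, {"fingers": -1, "tx": 0.025, "ty": 0, "tz": 0, "ax": 0, "ay": 0, "az": 0}, {"fingers": -1, "tx": 0.025, "ty": 0, "tz": 0, "ax": 0, "ay": 0, "az": 0}, {"fingers": -1, "tx": 0.025, "ty": 0, "tz": 0, "ax": 0, "ay": 0, "az": 0}]'

```text
time_s: 11.08
tcp_pos: [0.5781, 0.0334, 0.0528]
ee_rot: [[0.002, -0.999, 0.041], [0.0, 0.041, 0.999], [-1.0, -0.002, 0.0]]
wrist_force: [-0.1, 0.7, 1.2]
gripper_width: 1.001
```

Emit:
play_rows --commands '[{"fingers": 0.2, "tx": 0, "ty": 0, "tz": 0, "ax": 0, "ay": 0, "az": 0}, {"fingers": 0.4, "tx": 0, "ty": 0, "tz": 0, "ax": 0, "ay": 0, "az": 0}, {"fingers": 0.6, "tx": 0, "ty": 0, "tz": 0, "ax": 0, "ay": 0, "az": 0}, {"fingers": 1, "tx": 0, "ty": 0, "tz": 0, "ax": 0, "ay": 0, "az": 0}, {"fingers": 1, "tx": 0, "ty": 0, "tz": 0, "ax": 0, "ay": 0, "az": 0}]'

```text
time_s: 11.5
tcp_pos: [0.5774, 0.0329, 0.052]
ee_rot: [[0.0, -0.999, 0.042], [0.0, 0.042, 0.999], [-1.0, -0.0, 0.0]]
wrist_force: [0.0, -0.7, -1.0]
gripper_width: 0.707
```

Emit:
play_rows --commands '[{"fingers": 1, "tx": 0, "ty": 0, "tz": 0, "ax": 0, "ay": 0, "az": 0}, {"fingers": 1, "tx": 0, "ty": 0, "tz": 0, "ax": 0, "ay": 0, "az": 0}, {"fingers": 1, "tx": 0, "ty": 0, "tz": 0, "ax": 0, "ay": 0, "az": 0}]'

```text
time_s: 11.75
tcp_pos: [0.5774, 0.0329, 0.0519]
ee_rot: [[0.0, -0.999, 0.042], [-0.0, 0.042, 0.999], [-1.0, -0.0, -0.0]]
wrist_force: [-0.3, 0.3, 0.4]
gripper_width: 0.636
```

Emit:
play_rows --commands '[{"fingers": 1, "tx": -0.01, "ty": 0, "tz": 0, "ax": 0, "ay": 0, "az": 0}, {"fingers": 1, "tx": -0.04, "ty": 0, "tz": 0, "ax": 0, "ay": 0, "az": 0}, {"fingers": 1, "tx": -0.08, "ty": 0, "tz": 0, "ax": 0, "ay": 0, "az": 0}, {"fingers": 1, "tx": -0.12, "ty": 0, "tz": 0, "ax": 0, "ay": 0, "az": 0}, {"fingers": 1, "tx": -0.15, "ty": 0, "tz": 0, "ax": 0, "ay": 0, "az": 0}]'

```text
time_s: 12.17
tcp_pos: [0.5776, 0.033, 0.1668]
ee_rot: [[0.002, -0.999, 0.041], [0.0, 0.041, 0.999], [-1.0, -0.002, 0.0]]
wrist_force: [1.4, -0.2, -2.2]
gripper_width: 0.639
```

Emit:
play_rows --commands '[{"fingers": 1, "tx": -0.02, "ty": -0.02, "tz": 0.02, "ax": 0, "ay": 0, "az": 0}, {"fingers": 1, "tx": -0.02, "ty": -0.06, "tz": 0.05, "ax": 0, "ay": 0, "az": 0}, {"fingers": 1, "tx": -0.02, "ty": -0.1, "tz": 0.09, "ax": 0, "ay": 0, "az": 0}, {"fingers": 1, "tx": -0.02, "ty": -0.14, "tz": 0.13, "ax": 0, "ay": 0, "az": 0}, {"fingers": 1, "tx": -0.02, "ty": -0.18, "tz": 0.16, "ax": 0, "ay": 0, "az": 0}]'

```text
time_s: 12.58
tcp_pos: [0.7177, 0.149, 0.1795]
ee_rot: [[-0.001, -0.999, 0.041], [0.001, 0.041, 0.999], [-1.0, 0.001, 0.001]]
wrist_force: [0.1, 0.1, -2.3]
gripper_width: 0.635
```

```bash
python3 - <<'E'
from h import *
p=cap("scene"); s=r.sense(); print(s["tcp_pos"],s["wrist_force"],s["gripper_width"])
plan([(.72,.15,.06,87.5),(.72,.15,.0215,87.5)])
i=p["image"][150:340,190:420]; cv2.imwrite("pics/s4.png",cv2.resize(i,None,fx=2,fy=2)[:,:,::-1])
E
```

```text
[0.7238 0.1529 0.1765] [ 9.9657  3.6836 -1.5686] 0.6354156644095228
[0.1553, 0.0056, -0.0042, 0.0018, 0.0003, 0.0014] mm/row5 23 -> (0.72, 0.15, 0.06, 87.5)
[0.0513, 0.0, 0.0, 0.0, 0.0, 0.0] mm/row5 8 -> (0.72, 0.15, 0.0215, 87.5)
```

Emit:
play_rows --commands '[{"fingers": 1, "tx": 0, "ty": 0, "tz": 0, "ax": 0, "ay": 0, "az": 0}, {"fingers": 1, "tx": 0.04, "ty": 0, "tz": 0, "ax": 0, "ay": 0, "az": 0}, {"fingers": 1, "tx": 0.09, "ty": 0, "tz": 0, "ax": 0, "ay": 0, "az": 0}, {"fingers": 1, "tx": 0.13, "ty": 0, "tz": 0, "ax": 0, "ay": 0, "az": 0}, {"fingers": 1, "tx": 0.16, "ty": 0, "tz": 0, "ax": 0, "ay": 0, "az": 0}]'

```text
time_s: 13.05
tcp_pos: [0.7145, 0.146, 0.056]
ee_rot: [[-0.006, -0.999, 0.043], [-0.001, 0.043, 0.999], [-1.0, 0.006, -0.001]]
wrist_force: [-0.2, -0.3, -1.8]
gripper_width: 0.64
```

Emit:
play_rows --commands '[{"fingers": 1, "tx": 0.015, "ty": 0, "tz": 0, "ax": 0, "ay": 0, "az": 0}, {"fingers": 1, "tx": 0.026, "ty": 0, "tz": 0, "ax": 0, "ay": 0, "az": 0}, {"fingers": 1, "tx": 0.034, "ty": 0, "tz": 0, "ax": 0, "ay": 0, "az": 0}, {"fingers": 1, "tx": 0.038, "ty": 0, "tz": 0, "ax": 0, "ay": 0, "az": 0}, {"fingers": 1, "tx": 0.038, "ty": 0, "tz": 0, "ax": 0, "ay": 0, "az": 0}]'

```text
time_s: 13.47
tcp_pos: [0.7176, 0.1473, 0.0316]
ee_rot: [[0.001, -0.999, 0.042], [0.0, 0.042, 0.999], [-1.0, -0.001, 0.0]]
wrist_force: [0.7, -1.3, -1.2]
gripper_width: 0.639
```

Emit:
play_rows --commands '[{"fingers": 1, "tx": 0, "ty": 0, "tz": 0, "ax": 0, "ay": 0, "az": 0}, {"fingers": 1, "tx": 0, "ty": 0, "tz": 0, "ax": 0, "ay": 0, "az": 0}]'

```text
time_s: 13.63
tcp_pos: [0.718, 0.1475, 0.0324]
ee_rot: [[0.002, -0.999, 0.041], [0.001, 0.041, 0.999], [-1.0, -0.002, 0.001]]
wrist_force: [0.3, 0.9, -2.3]
gripper_width: 0.637
```

Emit:
play_rows --commands '[{"fingers": 1, "tx": 0.005, "ty": 0, "tz": 0, "ax": 0, "ay": 0, "az": 0}, {"fingers": 1, "tx": 0.009, "ty": 0, "tz": 0, "ax": 0, "ay": 0, "az": 0}, {"fingers": 1, "tx": 0.012, "ty": 0, "tz": 0, "ax": 0, "ay": 0, "az": 0}, {"fingers": 1, "tx": 0.012, "ty": 0, "tz": 0, "ax": 0, "ay": 0, "az": 0}, {"fingers": 1, "tx": 0.012, "ty": 0, "tz": 0, "ax": 0, "ay": 0, "az": 0}]'

```text
time_s: 14.05
tcp_pos: [0.7173, 0.1473, 0.0227]
ee_rot: [[0.0, -0.999, 0.041], [-0.0, 0.041, 0.999], [-1.0, -0.0, -0.0]]
wrist_force: [-2.1, 0.7, 3.2]
gripper_width: 0.639
```

Emit:
play_rows --commands '[{"fingers": 1, "tx": 0.002, "ty": 0, "tz": 0, "ax": 0, "ay": 0, "az": 0}, {"fingers": 1, "tx": 0.002, "ty": 0, "tz": 0, "ax": 0, "ay": 0, "az": 0}, {"fingers": 1, "tx": 0.002, "ty": 0, "tz": 0, "ax": 0, "ay": 0, "az": 0}]'

```text
time_s: 14.3
tcp_pos: [0.7173, 0.1473, 0.0226]
ee_rot: [[0.0, -0.999, 0.041], [-0.0, 0.041, 0.999], [-1.0, -0.0, -0.0]]
wrist_force: [-3.8, -0.0, 9.4]
gripper_width: 0.641
```

Emit:
play_rows --commands '[{"fingers": -1, "tx": -0.002, "ty": 0, "tz": 0, "ax": 0, "ay": 0, "az": 0}, {"fingers": -1, "tx": -0.002, "ty": 0, "tz": 0, "ax": 0, "ay": 0, "az": 0}, {"fingers": -1, "tx": -0.002, "ty": 0, "tz": 0, "ax": 0, "ay": 0, "az": 0}, {"fingers": -1, "tx": -0.002, "ty": 0, "tz": 0, "ax": 0, "ay": 0, "az": 0}, {"fingers": -1, "tx": -0.002, "ty": 0, "tz": 0, "ax": 0, "ay": 0, "az": 0}]'

```text
time_s: 14.72
tcp_pos: [0.7171, 0.1471, 0.0212]
ee_rot: [[-0.0, -0.999, 0.042], [-0.0, 0.042, 0.999], [-1.0, 0.0, -0.0]]
wrist_force: [-0.6, 0.5, 0.2]
gripper_width: 0.93
```

Emit:
play_rows --commands '[{"fingers": -1, "tx": -0.03, "ty": 0, "tz": 0, "ax": 0, "ay": 0, "az": 0}, {"fingers": -1, "tx": -0.08, "ty": 0, "tz": 0, "ax": 0, "ay": 0, "az": 0}, {"fingers": -1, "tx": -0.13, "ty": 0, "tz": 0, "ax": 0, "ay": 0, "az": 0}, {"fingers": -1, "tx": -0.18, "ty": 0, "tz": 0, "ax": 0, "ay": 0, "az": 0}, {"fingers": -1, "tx": -0.23, "ty": 0, "tz": 0, "ax": 0, "ay": 0, "az": 0}]'

```text
time_s: 15.13
tcp_pos: [0.717, 0.1471, 0.1957]
ee_rot: [[-0.0, -0.999, 0.042], [-0.0, 0.042, 0.999], [-1.0, 0.0, -0.0]]
wrist_force: [0.6, -0.1, 0.4]
gripper_width: 0.998
```

```bash
python3 - <<'E'
from h import *
s=r.sense(); print(s["tcp_pos"],s["gripper_width"])
plan([(.404,-.04,.26,101)])
E
```

```text
[0.717  0.1471 0.1957] 0.9979321905544237
[-0.0427, 0.2033, -0.1333, -0.0372, -0.0, -0.0001] mm/row5 37 -> (0.404, -0.04, 0.26, 101)
[-0.0428, 0.2175, -0.1087, -0.0372, -0.0, -0.0001] mm/row5 37 -> (0.404, -0.04, 0.26, 101)
```

Emit:
play_rows --commands '[{"fingers": -1, "tx": -0.04, "ty": 0.203, "tz": -0.133, "ax": -0.037, "ay": 0, "az": 0}, {"fingers": -1, "tx": -0.04, "ty": 0.203, "tz": -0.133, "ax": -0.037, "ay": 0, "az": 0}, {"fingers": -1, "tx": -0.04, "ty": 0.203, "tz": -0.133, "ax": -0.037, "ay": 0, "az": 0}, {"fingers": -1, "tx": -0.04, "ty": 0.203, "tz": -0.133, "ax": -0.037, "ay": 0, "az": 0}, {"fingers": -1, "tx": -0.04, "ty": 0.203, "tz": -0.133, "ax": -0.037, "ay": 0, "az": 0}]'

```text
time_s: 15.55
tcp_pos: [0.557, 0.0517, 0.2254]
ee_rot: [[-0.001, -0.997, -0.073], [0.0, -0.073, 0.997], [-1.0, 0.001, 0.0]]
wrist_force: [-0.9, 0.8, -0.2]
gripper_width: 0.997
```

Emit:
play_rows --commands '[{"fingers": -1, "tx": -0.04, "ty": 0.217, "tz": -0.109, "ax": -0.037, "ay": 0, "az": 0}, {"fingers": -1, "tx": -0.04, "ty": 0.217, "tz": -0.109, "ax": -0.037, "ay": 0, "az": 0}, {"fingers": -1, "tx": -0.04, "ty": 0.217, "tz": -0.109, "ax": -0.037, "ay": 0, "az": 0}, {"fingers": -1, "tx": -0.04, "ty": 0.217, "tz": -0.109, "ax": -0.037, "ay": 0, "az": 0}, {"fingers": -1, "tx": -0.04, "ty": 0.217, "tz": -0.109, "ax": -0.037, "ay": 0, "az": 0}]'

```text
time_s: 15.97
tcp_pos: [0.4007, -0.0415, 0.2549]
ee_rot: [[-0.0, -0.982, -0.188], [0.001, -0.188, 0.982], [-1.0, -0.0, 0.001]]
wrist_force: [0.4, -0.5, -0.3]
gripper_width: 1.002
```

Emit:
play_rows --commands '[{"fingers": -1, "tx": 0, "ty": 0, "tz": 0, "ax": 0, "ay": 0, "az": 0}, {"fingers": -1, "tx": 0, "ty": 0, "tz": 0, "ax": 0, "ay": 0, "az": 0}, {"fingers": -1, "tx": 0, "ty": 0, "tz": 0, "ax": 0, "ay": 0, "az": 0}]'

```text
time_s: 16.22
tcp_pos: [0.4055, -0.0395, 0.2545]
ee_rot: [[0.001, -0.982, -0.19], [0.0, -0.19, 0.982], [-1.0, -0.001, -0.0]]
wrist_force: [0.5, -0.2, -0.9]
gripper_width: 0.999
```

```bash
cat > look.py <<'E'
from fit import *
import sys
def quad(p,region,z,x0):
    "refine: corners from min-area hull of region -> fit of 56x90 rectangle at height z by contour distance"
    c=max(cv2.findContours(region.astype(np.uint8),cv2.RETR_EXTERNAL,cv2.CHAIN_APPROX_NONE)[0],key=cv2.contourArea)
    return rect(p,region,z)
if __name__=="__main__":
    p=cap("wrist"); s=r.sense(); print(s["tcp_pos"],s["ee_rot"][:2,2],s["time_s"])
    cv2.imwrite(f"pics/{sys.argv[1]}.png",cv2.resize(p["image"][0:260,80:480],None,fx=2,fy=2,interpolation=cv2.INTER_CUBIC)[:,:,::-1])
    t,z=sys.argv[2],float(sys.argv[3])
    for d in spotter.silhouettes(t,p):
        print(d["score"],d["uv"],d["region"].sum(),rect(p,d["region"],z))
        try: m=white(p,d["uv"],30,int(sys.argv[4])); print(" white",m.sum(),rect(p,m,z))
        except Exception as e: print(e)
E
python3 look.py w5 cell_body_mid .018 100
```

```text
[ 0.4056 -0.0393  0.2542] [-0.1899  0.9818] 16.2667
0.75 [283.0, 97.0] 4066 (array([ 0.4225, -0.138 ]), (57.9, 90.9), -79.0883092880249)
 white 4163 (array([ 0.4226, -0.138 ]), (58.0, 91.0), -79.00327205657959)
```

View pics/w5.png

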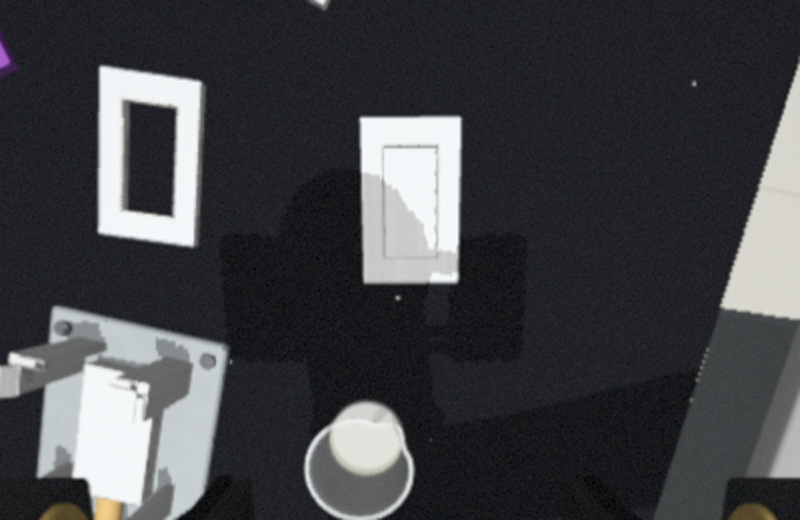

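```bash
python3 - <<'E'
from h import *
plan([(.4226,-.138,.08,101)])
E
```

```text
[0.116, 0.0013, -0.0668, -0.0001, -0.0, -0.0001] mm/row5 20 -> (0.4226, -0.138, 0.08, 101)
[0.116, 0.0014, -0.0668, -0.0001, -0.0, -0.0001] mm/row5 20 -> (0.4226, -0.138, 0.08, 101)
```

Emit:
play_rows --commands '[{"fingers": -1, "tx": 0.01, "ty": 0, "tz": -0.04, "ax": 0, "ay": 0, "az": 0}, {"fingers": -1, "tx": 0.03, "ty": 0.001, "tz": -0.08, "ax": 0, "ay": 0, "az": 0}, {"fingers": -1, "tx": 0.06, "ty": 0.002, "tz": -0.115, "ax": 0, "ay": 0, "az": 0}, {"fingers": -1, "tx": 0.1, "ty": 0.0027, "tz": -0.1336, "ax": 0, "ay": 0, "az": 0}, {"fingers": -1, "tx": 0.15, "ty": 0.0027, "tz": -0.1336, "ax": 0, "ay": 0, "az": 0}]'

```text
time_s: 16.73
tcp_pos: [0.4245, -0.1402, 0.1414]
ee_rot: [[0.004, -0.982, -0.188], [-0.001, -0.188, 0.982], [-1.0, -0.004, -0.002]]
wrist_force: [0.7, -0.7, -0.6]
gripper_width: 1.001
```

Emit:
play_rows --commands '[{"fingers": -1, "tx": 0.04, "ty": 0, "tz": 0, "ax": 0, "ay": 0, "az": 0}, {"fingers": -1, "tx": 0.075, "ty": 0, "tz": 0, "ax": 0, "ay": 0, "az": 0}, {"fingers": -1, "tx": 0.1, "ty": 0, "tz": 0, "ax": 0, "ay": 0, "az": 0}, {"fingers": -1, "tx": 0.12, "ty": 0, "tz": 0, "ax": 0, "ay": 0, "az": 0}, {"fingers": -1, "tx": 0.13, "ty": 0, "tz": 0, "ax": 0, "ay": 0, "az": 0}]'

```text
time_s: 17.15
tcp_pos: [0.4212, -0.1383, 0.0415]
ee_rot: [[-0.005, -0.982, -0.19], [-0.0, -0.19, 0.982], [-1.0, 0.005, 0.001]]
wrist_force: [-0.1, 0.1, 0.7]
gripper_width: 1.004
```

Emit:
play_rows --commands '[{"fingers": -1, "tx": 0.006, "ty": 0, "tz": 0, "ax": 0, "ay": 0, "az": 0}, {"fingers": -1, "tx": 0.01, "ty": 0, "tz": 0, "ax": 0, "ay": 0, "az": 0}, {"fingers": -1, "tx": 0.014, "ty": 0, "tz": 0, "ax": 0, "ay": 0, "az": 0}, {"fingers": -1, "tx": 0.014, "ty": 0, "tz": 0, "ax": 0, "ay": 0, "az": 0}, {"fingers": -1, "tx": 0.014, "ty": 0, "tz": 0, "ax": 0, "ay": 0, "az": 0}]'

```text
time_s: 17.57
tcp_pos: [0.4222, -0.1384, 0.0343]
ee_rot: [[0.001, -0.982, -0.19], [0.0, -0.19, 0.982], [-1.0, -0.001, -0.0]]
wrist_force: [-0.2, -0.0, -0.5]
gripper_width: 1.003
```

Emit:
play_rows --commands '[{"fingers": -1, "tx": 0.006, "ty": 0, "tz": 0, "ax": 0, "ay": 0, "az": 0}, {"fingers": -1, "tx": 0.012, "ty": 0, "tz": 0, "ax": 0, "ay": 0, "az": 0}, {"fingers": -1, "tx": 0.017, "ty": 0, "tz": 0, "ax": 0, "ay": 0, "az": 0}, {"fingers": -1, "tx": 0.017, "ty": 0, "tz": 0, "ax": 0, "ay": 0, "az": 0}, {"fingers": 0, "tx": 0.017, "ty": 0, "tz": 0, "ax": 0, "ay": 0, "az": 0}]'

```text
time_s: 17.98
tcp_pos: [0.4215, -0.1385, 0.0208]
ee_rot: [[-0.001, -0.982, -0.19], [-0.0, -0.19, 0.982], [-1.0, 0.001, 0.0]]
wrist_force: [-0.3, -0.6, 0.6]
gripper_width: 0.978
```

Emit:
play_rows --commands '[{"fingers": 1, "tx": 0, "ty": 0, "tz": 0, "ax": 0, "ay": 0, "az": 0}, {"fingers": 1, "tx": 0, "ty": 0, "tz": 0, "ax": 0, "ay": 0, "az": 0}, {"fingers": 1, "tx": 0, "ty": 0, "tz": 0, "ax": 0, "ay": 0, "az": 0}, {"fingers": 1, "tx": 0, "ty": 0, "tz": 0, "ax": 0, "ay": 0, "az": 0}, {"fingers": 1, "tx": 0, "ty": 0, "tz": 0, "ax": 0, "ay": 0, "az": 0}]'

```text
time_s: 18.4
tcp_pos: [0.422, -0.1385, 0.0212]
ee_rot: [[0.001, -0.982, -0.19], [-0.0, -0.19, 0.982], [-1.0, -0.001, -0.0]]
wrist_force: [0.5, 0.1, 0.7]
gripper_width: 0.639
```

Emit:
play_rows --commands '[{"fingers": 1, "tx": 0, "ty": 0, "tz": 0, "ax": 0, "ay": 0, "az": 0}, {"fingers": 1, "tx": 0, "ty": 0, "tz": 0, "ax": 0, "ay": 0, "az": 0}, {"fingers": 1, "tx": 0, "ty": 0, "tz": 0, "ax": 0, "ay": 0, "az": 0}]'

```text
time_s: 18.65
tcp_pos: [0.422, -0.1385, 0.0212]
ee_rot: [[0.001, -0.982, -0.19], [-0.0, -0.19, 0.982], [-1.0, -0.001, -0.0]]
wrist_force: [-0.0, -0.4, 0.6]
gripper_width: 0.64
```

Emit:
play_rows --commands '[{"fingers": 1, "tx": -0.02, "ty": 0, "tz": 0, "ax": 0, "ay": 0, "az": 0}, {"fingers": 1, "tx": -0.06, "ty": 0, "tz": 0, "ax": 0, "ay": 0, "az": 0}, {"fingers": 1, "tx": -0.11, "ty": 0, "tz": 0, "ax": 0, "ay": 0, "az": 0}, {"fingers": 1, "tx": -0.16, "ty": 0, "tz": 0, "ax": 0, "ay": 0, "az": 0}, {"fingers": 1, "tx": -0.2, "ty": 0, "tz": 0, "ax": 0, "ay": 0, "az": 0}]'

```text
time_s: 19.07
tcp_pos: [0.4214, -0.1385, 0.1732]
ee_rot: [[0.001, -0.982, -0.19], [0.0, -0.19, 0.982], [-1.0, -0.001, -0.0]]
wrist_force: [0.7, 0.7, -1.6]
gripper_width: 0.644
```

Emit:
play_rows --commands '[{"fingers": 1, "tx": -0.01, "ty": 0, "tz": 0, "ax": 0, "ay": 0, "az": 0}, {"fingers": 1, "tx": -0.01, "ty": 0, "tz": 0, "ax": 0, "ay": 0, "az": 0}, {"fingers": 1, "tx": -0.01, "ty": 0, "tz": 0, "ax": 0, "ay": 0, "az": 0}]'

```text
time_s: 19.32
tcp_pos: [0.4205, -0.1383, 0.1774]
ee_rot: [[-0.002, -0.982, -0.189], [0.001, -0.189, 0.982], [-1.0, 0.002, 0.001]]
wrist_force: [-1.0, 0.2, -3.0]
gripper_width: 0.644
```

```bash
python3 - <<'E'
from h import *
s=r.sense(); print(s["tcp_pos"],s["gripper_width"])
plan([(.5766,.0325,.18,87.5)])
E
```

```text
[ 0.4205 -0.1383  0.1774] 0.6440009242513297
[-0.0019, -0.1237, 0.0921, 0.0372, 0.0002, -0.0003] mm/row5 23 -> (0.5766, 0.0325, 0.18, 87.5)
[-0.0018, -0.1121, 0.1059, 0.0372, 0.0002, -0.0003] mm/row5 23 -> (0.5766, 0.0325, 0.18, 87.5)
```

Emit:
play_rows --commands '[{"fingers": 1, "tx": 0, "ty": -0.03, "tz": 0.025, "ax": 0.009, "ay": 0, "az": 0}, {"fingers": 1, "tx": 0, "ty": -0.06, "tz": 0.05, "ax": 0.018, "ay": 0, "az": 0}, {"fingers": 1, "tx": 0, "ty": -0.09, "tz": 0.07, "ax": 0.027, "ay": 0, "az": 0}, {"fingers": 1, "tx": 0, "ty": -0.1237, "tz": 0.092, "ax": 0.0372, "ay": 0, "az": 0}]'

```text
time_s: 19.65
tcp_pos: [0.4982, -0.0525, 0.1754]
ee_rot: [[-0.007, -0.997, -0.071], [-0.001, -0.071, 0.997], [-1.0, 0.007, -0.0]]
wrist_force: [0.7, -0.6, -2.2]
gripper_width: 0.645
```

Emit:
play_rows --commands '[{"fingers": 1, "tx": 0, "ty": -0.03, "tz": 0.03, "ax": 0.009, "ay": 0, "az": 0}, {"fingers": 1, "tx": 0, "ty": -0.065, "tz": 0.06, "ax": 0.02, "ay": 0, "az": 0}, {"fingers": 1, "tx": 0, "ty": -0.095, "tz": 0.09, "ax": 0.031, "ay": 0, "az": 0}, {"fingers": 1, "tx": 0, "ty": -0.112, "tz": 0.106, "ax": 0.0372, "ay": 0, "az": 0}]'

```text
time_s: 19.98
tcp_pos: [0.5783, 0.0345, 0.1746]
ee_rot: [[-0.005, -0.999, 0.043], [-0.001, 0.043, 0.999], [-1.0, 0.005, -0.001]]
wrist_force: [0.5, -0.6, -1.3]
gripper_width: 0.641
```

Emit:
play_rows --commands '[{"fingers": 1, "tx": 0, "ty": 0, "tz": 0, "ax": 0, "ay": 0, "az": 0}, {"fingers": 1, "tx": 0, "ty": 0, "tz": 0, "ax": 0, "ay": 0, "az": 0}, {"fingers": 1, "tx": 0, "ty": 0, "tz": 0, "ax": 0, "ay": 0, "az": 0}, {"fingers": 1, "tx": 0, "ty": 0, "tz": 0, "ax": 0, "ay": 0, "az": 0}]'

```text
time_s: 20.32
tcp_pos: [0.5763, 0.0314, 0.1771]
ee_rot: [[-0.003, -0.999, 0.044], [-0.001, 0.044, 0.999], [-1.0, 0.003, -0.001]]
wrist_force: [0.2, 0.0, -2.7]
gripper_width: 0.639
```

```bash
python3 - <<'E'
from h import *
s=r.sense(); print(s["tcp_pos"],s["gripper_width"])
plan([(.577,.0327,.12,87.5)])
E
```

```text
[0.5763 0.0314 0.1771] 0.6385797241626209
[0.0761, -0.0011, 0.0018, -0.0, -0.0003, -0.0011] mm/row5 11 -> (0.577, 0.0327, 0.12, 87.5)
```

Emit:
play_rows --commands '[{"fingers": 1, "tx": 0.02, "ty": -0.001, "tz": 0.0018, "ax": 0, "ay": 0, "az": 0}, {"fingers": 1, "tx": 0.04, "ty": -0.001, "tz": 0.0018, "ax": 0, "ay": 0, "az": 0}, {"fingers": 1, "tx": 0.06, "ty": -0.001, "tz": 0.0018, "ax": 0, "ay": 0, "az": 0}, {"fingers": 1, "tx": 0.075, "ty": -0.001, "tz": 0.0018, "ax": 0, "ay": 0, "az": 0}, {"fingers": 1, "tx": 0.08, "ty": -0.001, "tz": 0.0018, "ax": 0, "ay": 0, "az": 0}]'

```text
time_s: 20.73
tcp_pos: [0.5764, 0.0324, 0.1165]
ee_rot: [[-0.004, -0.999, 0.044], [-0.001, 0.044, 0.999], [-1.0, 0.004, -0.001]]
wrist_force: [0.2, -0.0, -1.6]
gripper_width: 0.638
```

Emit:
play_rows --commands '[{"fingers": 1, "tx": 0.005, "ty": 0, "tz": 0, "ax": 0, "ay": 0, "az": 0}, {"fingers": 1, "tx": 0.012, "ty": 0, "tz": 0, "ax": 0, "ay": 0, "az": 0}, {"fingers": 1, "tx": 0.02, "ty": 0, "tz": 0, "ax": 0, "ay": 0, "az": 0}, {"fingers": 1, "tx": 0.028, "ty": 0, "tz": 0, "ax": 0, "ay": 0, "az": 0}, {"fingers": 1, "tx": 0.034, "ty": 0, "tz": 0, "ax": 0, "ay": 0, "az": 0}]'

```text
time_s: 21.15
tcp_pos: [0.5783, 0.0336, 0.0926]
ee_rot: [[-0.0, -0.999, 0.043], [0.0, 0.043, 0.999], [-1.0, 0.0, 0.0]]
wrist_force: [0.4, -1.0, -2.0]
gripper_width: 0.644
```

Emit:
play_rows --commands '[{"fingers": 1, "tx": 0.007, "ty": 0, "tz": 0, "ax": 0, "ay": 0, "az": 0}, {"fingers": 1, "tx": 0.014, "ty": 0, "tz": 0, "ax": 0, "ay": 0, "az": 0}, {"fingers": 1, "tx": 0.021, "ty": 0, "tz": 0, "ax": 0, "ay": 0, "az": 0}, {"fingers": 1, "tx": 0.028, "ty": 0, "tz": 0, "ax": 0, "ay": 0, "az": 0}, {"fingers": 1, "tx": 0.033, "ty": 0, "tz": 0, "ax": 0, "ay": 0, "az": 0}]'

```text
time_s: 21.57
tcp_pos: [0.5782, 0.0336, 0.0675]
ee_rot: [[-0.001, -0.999, 0.043], [-0.0, 0.043, 0.999], [-1.0, 0.001, -0.0]]
wrist_force: [-0.2, 0.3, -2.4]
gripper_width: 0.643
```

Emit:
play_rows --commands '[{"fingers": 1, "tx": 0.005, "ty": 0, "tz": 0, "ax": 0, "ay": 0, "az": 0}, {"fingers": 1, "tx": 0.01, "ty": 0, "tz": 0, "ax": 0, "ay": 0, "az": 0}, {"fingers": 1, "tx": 0.014, "ty": 0, "tz": 0, "ax": 0, "ay": 0, "az": 0}, {"fingers": 1, "tx": 0.018, "ty": 0, "tz": 0, "ax": 0, "ay": 0, "az": 0}, {"fingers": 1, "tx": 0.018, "ty": 0, "tz": 0, "ax": 0, "ay": 0, "az": 0}]'

```text
time_s: 21.98
tcp_pos: [0.5781, 0.0335, 0.0542]
ee_rot: [[-0.001, -0.999, 0.043], [-0.0, 0.043, 0.999], [-1.0, 0.001, -0.0]]
wrist_force: [0.0, -0.1, -1.3]
gripper_width: 0.641
```

Emit:
play_rows --commands '[{"fingers": 1, "tx": 0.002, "ty": 0, "tz": 0, "ax": 0, "ay": 0, "az": 0}, {"fingers": 1, "tx": 0.002, "ty": 0, "tz": 0, "ax": 0, "ay": 0, "az": 0}, {"fingers": 1, "tx": 0.002, "ty": 0, "tz": 0, "ax": 0, "ay": 0, "az": 0}]'

```text
time_s: 22.23
tcp_pos: [0.5786, 0.0337, 0.0534]
ee_rot: [[0.0, -0.999, 0.043], [0.0, 0.043, 0.999], [-1.0, -0.0, 0.0]]
wrist_force: [-0.1, 0.0, -1.9]
gripper_width: 0.642
```

Emit:
play_rows --commands '[{"fingers": 1, "tx": 0.002, "ty": 0, "tz": 0, "ax": 0, "ay": 0, "az": 0}, {"fingers": 1, "tx": 0.002, "ty": 0, "tz": 0, "ax": 0, "ay": 0, "az": 0}, {"fingers": 1, "tx": 0.002, "ty": 0, "tz": 0, "ax": 0, "ay": 0, "az": 0}]'

```text
time_s: 22.48
tcp_pos: [0.5784, 0.0336, 0.0518]
ee_rot: [[-0.0, -0.999, 0.043], [0.0, 0.043, 0.999], [-1.0, 0.0, 0.0]]
wrist_force: [-0.2, -0.3, -1.6]
gripper_width: 0.64
```

Emit:
play_rows --commands '[{"fingers": 1, "tx": 0.002, "ty": 0, "tz": 0, "ax": 0, "ay": 0, "az": 0}, {"fingers": 1, "tx": 0.002, "ty": 0, "tz": 0, "ax": 0, "ay": 0, "az": 0}, {"fingers": 1, "tx": 0.002, "ty": 0, "tz": 0, "ax": 0, "ay": 0, "az": 0}]'

```text
time_s: 22.73
tcp_pos: [0.5787, 0.0337, 0.0512]
ee_rot: [[0.001, -0.999, 0.042], [-0.0, 0.042, 0.999], [-1.0, -0.001, -0.0]]
wrist_force: [-2.0, -0.1, 5.0]
gripper_width: 0.643
```

Emit:
play_rows --commands '[{"fingers": 0, "tx": 0, "ty": 0, "tz": 0, "ax": 0, "ay": 0, "az": 0}, {"fingers": -1, "tx": 0, "ty": 0, "tz": 0, "ax": 0, "ay": 0, "az": 0}, {"fingers": -1, "tx": 0, "ty": 0, "tz": 0, "ax": 0, "ay": 0, "az": 0}, {"fingers": -1, "tx": 0, "ty": 0, "tz": 0, "ax": 0, "ay": 0, "az": 0}, {"fingers": -1, "tx": 0, "ty": 0, "tz": 0, "ax": 0, "ay": 0, "az": 0}]'

```text
time_s: 23.15
tcp_pos: [0.5785, 0.0336, 0.05]
ee_rot: [[-0.0, -0.999, 0.043], [-0.0, 0.043, 0.999], [-1.0, 0.0, -0.0]]
wrist_force: [-0.3, -0.1, -0.4]
gripper_width: 0.856
```

Emit:
play_rows --commands '[{"fingers": -1, "tx": -0.03, "ty": 0, "tz": 0, "ax": 0, "ay": 0, "az": 0}, {"fingers": -1, "tx": -0.07, "ty": 0, "tz": 0, "ax": 0, "ay": 0, "az": 0}, {"fingers": -1, "tx": -0.12, "ty": 0, "tz": -0.02, "ax": -0.01, "ay": 0, "az": 0}, {"fingers": -1, "tx": -0.17, "ty": 0.006, "tz": -0.05, "ax": -0.02, "ay": 0, "az": 0}, {"fingers": -1, "tx": -0.22, "ty": 0.006, "tz": -0.088, "ax": -0.03, "ay": 0, "az": 0}]'

```text
time_s: 23.57
tcp_pos: [0.571, -0.0274, 0.211]
ee_rot: [[0.0, -0.998, -0.055], [0.0, -0.055, 0.998], [-1.0, -0.0, 0.0]]
wrist_force: [0.5, -0.9, -0.9]
gripper_width: 0.999
```

Emit:
play_rows --commands '[{"fingers": -1, "tx": -0.04, "ty": 0, "tz": 0, "ax": 0, "ay": 0, "az": 0}, {"fingers": -1, "tx": -0.04, "ty": 0, "tz": 0, "ax": 0, "ay": 0, "az": 0}, {"fingers": -1, "tx": -0.04, "ty": 0, "tz": 0, "ax": 0, "ay": 0, "az": 0}, {"fingers": -1, "tx": -0.04, "ty": 0, "tz": 0, "ax": 0, "ay": 0, "az": 0}]'

```text
time_s: 23.9
tcp_pos: [0.5708, -0.0274, 0.2383]
ee_rot: [[-0.001, -0.999, -0.051], [0.0, -0.051, 0.999], [-1.0, 0.001, 0.001]]
wrist_force: [0.3, -0.6, -0.1]
gripper_width: 0.996
```

```bash
python3 look.py w6 spacer_1_mid .009 110; python3 - <<'E'
from h import *
p=cap("scene")
cv2.imwrite("pics/s6.png",cv2.resize(p["image"][140:310,200:430],None,fx=3.4,fy=3.4,interpolation=cv2.INTER_CUBIC)[:,:,::-1])
E
```

```text
[ 0.5706 -0.0273  0.2376] [-0.0512  0.9987] 23.95
```

View pics/w6.png

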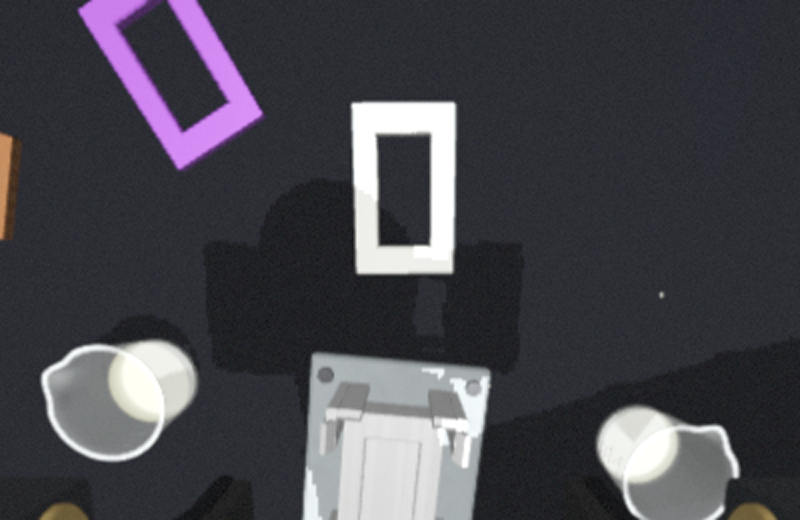

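```bash
cat > lw.py <<'E'
from h import *
import sys
p=cap("wrist"); s=r.sense(); print(s["tcp_pos"],s["ee_rot"][:2,2])
z=float(sys.argv[3])
for v in (100,130,160):
    m=white(p,(float(sys.argv[1]),float(sys.argv[2])),28,v); c,wh,a=rect(p,m,z); print(v,m.sum(),c,wh,a)
E
python3 lw.py 282 94 .009; python3 - <<'E'
from h import *
plan([(.5785,-.1325,.08,93)])
E
```

```text
[ 0.5708 -0.0272  0.2375] [-0.0517  0.9987]
100 3059 [ 0.5773 -0.133 ] (58.3, 91.6) -86.06103730201721
130 2923 [ 0.5774 -0.1328] (57.9, 90.3) -87.03653144836426
160 2827 [ 0.5774 -0.1328] (57.3, 90.4) -86.90059924125671
[0.2101, -0.0036, -0.1406, -0.0002, -0.0001, -0.001] mm/row5 38 -> (0.5785, -0.1325, 0.08, 93)
```

Emit:
play_rows --commands '[{"fingers": -1, "tx": 0.02, "ty": 0, "tz": -0.04, "ax": 0, "ay": 0, "az": 0}, {"fingers": -1, "tx": 0.05, "ty": 0, "tz": -0.085, "ax": 0, "ay": 0, "az": 0}, {"fingers": -1, "tx": 0.085, "ty": -0.0016, "tz": -0.125, "ax": 0, "ay": 0, "az": 0}, {"fingers": -1, "tx": 0.125, "ty": -0.0016, "tz": -0.141, "ax": 0, "ay": 0, "az": 0}, {"fingers": -1, "tx": 0.165, "ty": -0.0016, "tz": -0.141, "ax": 0, "ay": 0, "az": 0}]'

```text
time_s: 24.52
tcp_pos: [0.5777, -0.1354, 0.1134]
ee_rot: [[-0.001, -0.999, -0.048], [-0.0, -0.048, 0.999], [-1.0, 0.001, -0.0]]
wrist_force: [-0.4, 1.1, -0.9]
gripper_width: 0.998
```

Emit:
play_rows --commands '[{"fingers": -1, "tx": 0.03, "ty": 0, "tz": 0, "ax": 0, "ay": 0, "az": 0}, {"fingers": -1, "tx": 0.06, "ty": 0, "tz": 0, "ax": 0, "ay": 0, "az": 0}, {"fingers": -1, "tx": 0.085, "ty": 0, "tz": 0, "ax": 0, "ay": 0, "az": 0}, {"fingers": -1, "tx": 0.1, "ty": 0, "tz": 0, "ax": 0, "ay": 0, "az": 0}, {"fingers": -1, "tx": 0.105, "ty": 0, "tz": 0, "ax": 0, "ay": 0, "az": 0}]'

```text
time_s: 24.93
tcp_pos: [0.5764, -0.1329, 0.0338]
ee_rot: [[-0.005, -0.999, -0.051], [-0.0, -0.051, 0.999], [-1.0, 0.005, 0.0]]
wrist_force: [-0.7, 0.6, -1.2]
gripper_width: 1.003
```

Emit:
play_rows --commands '[{"fingers": -1, "tx": 0.006, "ty": 0, "tz": 0, "ax": 0, "ay": 0, "az": 0}, {"fingers": -1, "tx": 0.01, "ty": 0, "tz": 0, "ax": 0, "ay": 0, "az": 0}, {"fingers": -1, "tx": 0.012, "ty": 0, "tz": 0, "ax": 0, "ay": 0, "az": 0}, {"fingers": -1, "tx": 0.012, "ty": 0, "tz": 0, "ax": 0, "ay": 0, "az": 0}, {"fingers": -1, "tx": 0.012, "ty": 0, "tz": 0, "ax": 0, "ay": 0, "az": 0}]'

```text
time_s: 25.35
tcp_pos: [0.5785, -0.133, 0.0285]
ee_rot: [[0.002, -0.999, -0.051], [-0.0, -0.051, 0.999], [-1.0, -0.002, -0.0]]
wrist_force: [-1.2, 0.2, -0.3]
gripper_width: 0.997
```

Emit:
play_rows --commands '[{"fingers": -1, "tx": 0.004, "ty": 0.001, "tz": 0, "ax": 0, "ay": 0, "az": 0}, {"fingers": -1, "tx": 0.008, "ty": 0.001, "tz": 0, "ax": 0, "ay": 0, "az": 0}, {"fingers": -1, "tx": 0.0097, "ty": 0.001, "tz": 0, "ax": 0, "ay": 0, "az": 0}, {"fingers": -1, "tx": 0.0097, "ty": 0.001, "tz": 0, "ax": 0, "ay": 0, "az": 0}, {"fingers": 0, "tx": 0.0097, "ty": 0.001, "tz": 0, "ax": 0, "ay": 0, "az": 0}]'

```text
time_s: 25.77
tcp_pos: [0.5771, -0.1331, 0.0202]
ee_rot: [[-0.0, -0.999, -0.051], [-0.0, -0.051, 0.999], [-1.0, 0.0, -0.0]]
wrist_force: [0.4, 0.2, 0.6]
gripper_width: 0.976
```

Emit:
play_rows --commands '[{"fingers": 1, "tx": 0, "ty": 0, "tz": 0, "ax": 0, "ay": 0, "az": 0}, {"fingers": 1, "tx": 0, "ty": 0, "tz": 0, "ax": 0, "ay": 0, "az": 0}, {"fingers": 1, "tx": 0, "ty": 0, "tz": 0, "ax": 0, "ay": 0, "az": 0}, {"fingers": 1, "tx": 0, "ty": 0, "tz": 0, "ax": 0, "ay": 0, "az": 0}, {"fingers": 1, "tx": 0, "ty": 0, "tz": 0, "ax": 0, "ay": 0, "az": 0}]'

```text
time_s: 26.18
tcp_pos: [0.5773, -0.1331, 0.0204]
ee_rot: [[0.0, -0.999, -0.051], [0.0, -0.051, 0.999], [-1.0, -0.0, 0.0]]
wrist_force: [-0.1, -0.2, 0.1]
gripper_width: 0.638
```

Emit:
play_rows --commands '[{"fingers": 1, "tx": 0, "ty": 0, "tz": 0, "ax": 0, "ay": 0, "az": 0}, {"fingers": 1, "tx": 0, "ty": 0, "tz": 0, "ax": 0, "ay": 0, "az": 0}, {"fingers": 1, "tx": 0, "ty": 0, "tz": 0, "ax": 0, "ay": 0, "az": 0}]'

```text
time_s: 26.43
tcp_pos: [0.5773, -0.1331, 0.0205]
ee_rot: [[0.0, -0.999, -0.051], [0.0, -0.051, 0.999], [-1.0, -0.0, -0.0]]
wrist_force: [1.0, 0.3, 1.0]
gripper_width: 0.638
```

Emit:
play_rows --commands '[{"fingers": 1, "tx": -0.02, "ty": 0, "tz": 0, "ax": 0, "ay": 0, "az": 0}, {"fingers": 1, "tx": -0.06, "ty": 0, "tz": 0, "ax": 0, "ay": 0, "az": 0}, {"fingers": 1, "tx": -0.11, "ty": 0, "tz": 0, "ax": 0, "ay": 0, "az": 0}, {"fingers": 1, "tx": -0.16, "ty": 0, "tz": 0, "ax": 0, "ay": 0, "az": 0}, {"fingers": 1, "tx": -0.2, "ty": 0, "tz": 0, "ax": 0, "ay": 0, "az": 0}]'

```text
time_s: 26.85
tcp_pos: [0.5776, -0.1332, 0.1732]
ee_rot: [[0.002, -0.999, -0.052], [-0.0, -0.052, 0.999], [-1.0, -0.002, -0.0]]
wrist_force: [1.1, -0.1, -1.0]
gripper_width: 0.636
```

Emit:
play_rows --commands '[{"fingers": 1, "tx": 0, "ty": 0, "tz": 0, "ax": 0, "ay": 0, "az": 0}, {"fingers": 1, "tx": 0, "ty": 0, "tz": 0, "ax": 0, "ay": 0, "az": 0}, {"fingers": 1, "tx": 0, "ty": 0, "tz": 0, "ax": 0, "ay": 0, "az": 0}]'

```text
time_s: 27.1
tcp_pos: [0.5764, -0.1329, 0.1696]
ee_rot: [[-0.002, -0.999, -0.051], [0.001, -0.051, 0.999], [-1.0, 0.002, 0.001]]
wrist_force: [-1.1, -0.3, -0.8]
gripper_width: 0.642
```

```bash
python3 - <<'E'
from h import *
s=r.sense(); print(s["tcp_pos"],s["gripper_width"],s["ee_rot"][:2,2])
plan([(.5778,.0332,.17,87.5)])
E
```

```text
[ 0.5764 -0.1329  0.1696] 0.6416515385964986 [-0.0507  0.9987]
[-0.0004, -0.0131, 0.2211, 0.03, 0.0002, -0.0005] mm/row5 33 -> (0.5778, 0.0332, 0.17, 87.5)
```

Emit:
play_rows --commands '[{"fingers": 1, "tx": 0, "ty": -0.002, "tz": 0.04, "ax": 0.005, "ay": 0, "az": 0}, {"fingers": 1, "tx": 0, "ty": -0.005, "tz": 0.09, "ax": 0.012, "ay": 0, "az": 0}, {"fingers": 1, "tx": 0, "ty": -0.008, "tz": 0.14, "ax": 0.019, "ay": 0, "az": 0}, {"fingers": 1, "tx": 0, "ty": -0.01, "tz": 0.185, "ax": 0.025, "ay": 0, "az": 0}, {"fingers": 1, "tx": 0, "ty": -0.012, "tz": 0.221, "ax": 0.03, "ay": 0, "az": 0}]'

```text
time_s: 27.52
tcp_pos: [0.5763, 0.0348, 0.1681]
ee_rot: [[-0.004, -0.999, 0.043], [-0.001, 0.043, 0.999], [-1.0, 0.004, -0.001]]
wrist_force: [-0.5, -0.0, -0.2]
gripper_width: 0.637
```

Emit:
play_rows --commands '[{"fingers": 1, "tx": 0, "ty": 0, "tz": 0, "ax": 0, "ay": 0, "az": 0}, {"fingers": 1, "tx": 0, "ty": 0, "tz": 0, "ax": 0, "ay": 0, "az": 0}, {"fingers": 1, "tx": 0, "ty": 0, "tz": 0, "ax": 0, "ay": 0, "az": 0}, {"fingers": 1, "tx": 0, "ty": 0, "tz": 0, "ax": 0, "ay": 0, "az": 0}, {"fingers": 1, "tx": 0, "ty": 0, "tz": 0, "ax": 0, "ay": 0, "az": 0}]'

```text
time_s: 27.93
tcp_pos: [0.5774, 0.0317, 0.1698]
ee_rot: [[-0.001, -0.999, 0.045], [-0.0, 0.045, 0.999], [-1.0, 0.001, -0.0]]
wrist_force: [0.2, -0.0, -1.0]
gripper_width: 0.638
```

Emit:
play_rows --commands '[{"fingers": 1, "tx": 0.02, "ty": 0, "tz": 0, "ax": 0, "ay": 0, "az": 0}, {"fingers": 1, "tx": 0.04, "ty": 0, "tz": 0, "ax": 0, "ay": 0, "az": 0}, {"fingers": 1, "tx": 0.055, "ty": 0, "tz": 0, "ax": 0, "ay": 0, "az": 0}, {"fingers": 1, "tx": 0.065, "ty": 0, "tz": 0, "ax": 0, "ay": 0, "az": 0}, {"fingers": 1, "tx": 0.07, "ty": 0, "tz": 0, "ax": 0, "ay": 0, "az": 0}]'

```text
time_s: 28.35
tcp_pos: [0.5771, 0.0319, 0.1167]
ee_rot: [[-0.002, -0.999, 0.044], [-0.001, 0.044, 0.999], [-1.0, 0.002, -0.001]]
wrist_force: [-0.8, -0.1, 0.0]
gripper_width: 0.638
```

Emit:
play_rows --commands '[{"fingers": 1, "tx": 0.006, "ty": 0, "tz": 0.001, "ax": 0, "ay": 0, "az": 0}, {"fingers": 1, "tx": 0.014, "ty": 0, "tz": 0.001, "ax": 0, "ay": 0, "az": 0}, {"fingers": 1, "tx": 0.022, "ty": 0, "tz": 0.001, "ax": 0, "ay": 0, "az": 0}, {"fingers": 1, "tx": 0.03, "ty": 0, "tz": 0.001, "ax": 0, "ay": 0, "az": 0}, {"fingers": 1, "tx": 0.036, "ty": 0, "tz": 0.001, "ax": 0, "ay": 0, "az": 0}]'

```text
time_s: 28.77
tcp_pos: [0.5776, 0.0337, 0.0903]
ee_rot: [[-0.0, -0.999, 0.043], [-0.0, 0.043, 0.999], [-1.0, 0.0, -0.0]]
wrist_force: [-0.2, -0.3, -0.7]
gripper_width: 0.64
```

Emit:
play_rows --commands '[{"fingers": 1, "tx": 0.005, "ty": 0, "tz": 0, "ax": 0, "ay": 0, "az": 0}, {"fingers": 1, "tx": 0.01, "ty": 0, "tz": 0, "ax": 0, "ay": 0, "az": 0}, {"fingers": 1, "tx": 0.014, "ty": 0, "tz": 0, "ax": 0, "ay": 0, "az": 0}, {"fingers": 1, "tx": 0.017, "ty": 0, "tz": 0, "ax": 0, "ay": 0, "az": 0}, {"fingers": 1, "tx": 0.017, "ty": 0, "tz": 0, "ax": 0, "ay": 0, "az": 0}]'

```text
time_s: 29.18
tcp_pos: [0.5775, 0.0336, 0.0776]
ee_rot: [[-0.001, -0.999, 0.043], [-0.0, 0.043, 0.999], [-1.0, 0.001, -0.0]]
wrist_force: [0.2, 0.7, -0.9]
gripper_width: 0.637
```

Emit:
play_rows --commands '[{"fingers": 1, "tx": 0, "ty": 0, "tz": 0, "ax": 0, "ay": 0, "az": 0}, {"fingers": 1, "tx": 0, "ty": 0, "tz": 0, "ax": 0, "ay": 0, "az": 0}]'

```text
time_s: 29.35
tcp_pos: [0.5779, 0.0337, 0.0783]
ee_rot: [[0.001, -0.999, 0.043], [0.0, 0.043, 0.999], [-1.0, -0.001, 0.0]]
wrist_force: [-0.1, 0.6, -0.2]
gripper_width: 0.64
```

Now down to about 0.069, with small steps and force checks.

Emit:
play_rows --commands '[{"fingers": 1, "tx": 0.004, "ty": 0, "tz": 0, "ax": 0, "ay": 0, "az": 0}, {"fingers": 1, "tx": 0.008, "ty": 0, "tz": 0, "ax": 0, "ay": 0, "az": 0}, {"fingers": 1, "tx": 0.011, "ty": 0, "tz": 0, "ax": 0, "ay": 0, "az": 0}, {"fingers": 1, "tx": 0.011, "ty": 0, "tz": 0, "ax": 0, "ay": 0, "az": 0}, {"fingers": 1, "tx": 0.011, "ty": 0, "tz": 0, "ax": 0, "ay": 0, "az": 0}]'

```text
time_s: 29.77
tcp_pos: [0.5776, 0.0336, 0.0696]
ee_rot: [[-0.001, -0.999, 0.043], [-0.0, 0.043, 0.999], [-1.0, 0.001, -0.0]]
wrist_force: [-0.5, -0.6, -1.1]
gripper_width: 0.64
```

Emit:
play_rows --commands '[{"fingers": 1, "tx": 0.002, "ty": 0, "tz": 0, "ax": 0, "ay": 0, "az": 0}, {"fingers": 1, "tx": 0.002, "ty": 0, "tz": 0, "ax": 0, "ay": 0, "az": 0}, {"fingers": 1, "tx": 0.002, "ty": 0, "tz": 0, "ax": 0, "ay": 0, "az": 0}]'

```text
time_s: 30.02
tcp_pos: [0.5778, 0.0337, 0.0684]
ee_rot: [[0.0, -0.999, 0.043], [0.0, 0.043, 0.999], [-1.0, -0.0, 0.0]]
wrist_force: [0.9, -0.2, -1.4]
gripper_width: 0.642
```

Emit:
play_rows --commands '[{"fingers": 1, "tx": 0.002, "ty": 0, "tz": 0, "ax": 0, "ay": 0, "az": 0}, {"fingers": 1, "tx": 0.002, "ty": 0, "tz": 0, "ax": 0, "ay": 0, "az": 0}, {"fingers": 1, "tx": 0.002, "ty": 0, "tz": 0, "ax": 0, "ay": 0, "az": 0}]'

```text
time_s: 30.27
tcp_pos: [0.5779, 0.0337, 0.0684]
ee_rot: [[0.001, -0.999, 0.043], [-0.0, 0.043, 0.999], [-1.0, -0.001, -0.0]]
wrist_force: [-1.7, 0.6, 7.2]
gripper_width: 0.636
```

Emit:
play_rows --commands '[{"fingers": 0, "tx": -0.001, "ty": 0, "tz": 0, "ax": 0, "ay": 0, "az": 0}, {"fingers": -1, "tx": -0.001, "ty": 0, "tz": 0, "ax": 0, "ay": 0, "az": 0}, {"fingers": -1, "tx": -0.001, "ty": 0, "tz": 0, "ax": 0, "ay": 0, "az": 0}, {"fingers": -1, "tx": -0.001, "ty": 0, "tz": 0, "ax": 0, "ay": 0, "az": 0}, {"fingers": -1, "tx": -0.001, "ty": 0, "tz": 0, "ax": 0, "ay": 0, "az": 0}]'

```text
time_s: 30.68
tcp_pos: [0.5777, 0.0336, 0.0673]
ee_rot: [[-0.0, -0.999, 0.043], [-0.0, 0.043, 0.999], [-1.0, 0.0, -0.0]]
wrist_force: [-0.3, 0.1, 0.2]
gripper_width: 0.862
```

Emit:
play_rows --commands '[{"fingers": -1, "tx": -0.03, "ty": 0, "tz": 0, "ax": 0, "ay": 0, "az": 0}, {"fingers": -1, "tx": -0.07, "ty": 0, "tz": 0, "ax": 0, "ay": 0, "az": 0}, {"fingers": -1, "tx": -0.12, "ty": 0, "tz": 0, "ax": 0, "ay": 0, "az": 0}, {"fingers": -1, "tx": -0.17, "ty": 0, "tz": 0, "ax": 0, "ay": 0, "az": 0}, {"fingers": -1, "tx": -0.23, "ty": 0, "tz": 0, "ax": 0, "ay": 0, "az": 0}]'

```text
time_s: 31.1
tcp_pos: [0.5769, 0.0334, 0.2374]
ee_rot: [[-0.002, -0.999, 0.043], [-0.001, 0.043, 0.999], [-1.0, 0.002, -0.001]]
wrist_force: [1.4, 0.9, -0.0]
gripper_width: 0.995
```

```bash
python3 - <<'E'
from h import *
p=cap("top")
for s_,z in [((325,233),.009),((383,260),.009),((330,292),.018)]:
    m=white(p,s_,22,110); print(m.sum(),*rect(p,m,z))
print(r.sense()["tcp_pos"])
plan([(.5325,-.185,.25,73.7)])
E
```

```text
Traceback (most recent call last):
  File "h.py", line 29, in white
    k=np.bincount(sub[sub>0]).argmax(); return l==k
ValueError: attempt to get argmax of an empty sequence
```

```bash
python3 - <<'E'
from h import *
p=cap("top"); m=white(p,(383,260),40,110); print(m.sum(),*rect(p,m,.009))
print(r.sense()["tcp_pos"])
plan([(.5325,-.185,.25,73.7)])
E
```

```text
617 [ 0.5358 -0.327 ] (61.0, 95.0) 73.59058380126953
[0.5818 0.0342 0.245 ]
[-0.0042, 0.0267, -0.1473, 0.0386, 0.0008, 0.0025] mm/row5 22 -> (0.5325, -0.185, 0.25, 73.7)
[-0.0037, 0.0087, -0.1495, 0.0386, 0.0008, 0.0025] mm/row5 22 -> (0.5325, -0.185, 0.25, 73.7)
```

```bash
python3 - <<'E'
from h import *
plan([(.564,-.231,.25,73.6)],start=(.5785,.0336,.242,87.5))
E
```

```text
[-0.0053, 0.002, -0.1767, 0.0386, 0.0, 0.0] mm/row5 27 -> (0.564, -0.231, 0.25, 73.6)
[-0.0053, -0.0194, -0.1756, 0.0386, 0.0, 0.0] mm/row5 27 -> (0.564, -0.231, 0.25, 73.6)
```

Emit:
play_rows --commands '[{"fingers": -1, "tx": -0.005, "ty": 0.002, "tz": -0.177, "ax": 0.0386, "ay": 0, "az": 0}, {"fingers": -1, "tx": -0.005, "ty": 0.002, "tz": -0.177, "ax": 0.0386, "ay": 0, "az": 0}, {"fingers": -1, "tx": -0.005, "ty": 0.002, "tz": -0.177, "ax": 0.0386, "ay": 0, "az": 0}, {"fingers": -1, "tx": -0.005, "ty": 0.002, "tz": -0.177, "ax": 0.0386, "ay": 0, "az": 0}]'

```text
time_s: 31.53
tcp_pos: [0.5697, -0.1033, 0.2404]
ee_rot: [[-0.001, -0.986, 0.168], [-0.001, 0.168, 0.986], [-1.0, 0.0, -0.001]]
wrist_force: [0.3, 0.6, -0.4]
gripper_width: 0.997
```

Emit:
play_rows --commands '[{"fingers": -1, "tx": -0.005, "ty": -0.0194, "tz": -0.1756, "ax": 0.0386, "ay": 0, "az": 0}, {"fingers": -1, "tx": -0.005, "ty": -0.0194, "tz": -0.1756, "ax": 0.0386, "ay": 0, "az": 0}, {"fingers": -1, "tx": -0.005, "ty": -0.0194, "tz": -0.1756, "ax": 0.0386, "ay": 0, "az": 0}, {"fingers": -1, "tx": -0.005, "ty": -0.0194, "tz": -0.1756, "ax": 0.0386, "ay": 0, "az": 0}]'

```text
time_s: 31.87
tcp_pos: [0.5627, -0.236, 0.2437]
ee_rot: [[-0.001, -0.958, 0.286], [-0.001, 0.286, 0.958], [-1.0, 0.0, -0.001]]
wrist_force: [0.1, 0.4, -0.6]
gripper_width: 1.0
```

Emit:
play_rows --commands '[{"fingers": -1, "tx": 0, "ty": 0, "tz": 0, "ax": 0, "ay": 0, "az": 0}, {"fingers": -1, "tx": 0, "ty": 0, "tz": 0, "ax": 0, "ay": 0, "az": 0}, {"fingers": -1, "tx": 0, "ty": 0, "tz": 0, "ax": 0, "ay": 0, "az": 0}, {"fingers": -1, "tx": 0, "ty": 0, "tz": 0, "ax": 0, "ay": 0, "az": 0}]'

```text
time_s: 32.2
tcp_pos: [0.5636, -0.2298, 0.2442]
ee_rot: [[-0.0, -0.96, 0.28], [0.0, 0.28, 0.96], [-1.0, 0.0, 0.0]]
wrist_force: [0.5, 0.4, -0.4]
gripper_width: 1.004
```

```bash
python3 lw.py 283 95 .009; python3 - <<'E'
from h import *
p=cap("wrist"); cv2.imwrite("pics/w7.png",p["image"][:,:,::-1])
s=r.sense(); print(s["tcp_pos"],s["time_s"])
E
```

```text
[ 0.5636 -0.2298  0.2443] [0.2797 0.9601]
100 3012 [ 0.5349 -0.3274] (58.8, 91.5) 73.72728729248047
130 2881 [ 0.5348 -0.328 ] (58.3, 90.4) 73.7178955078125
160 2795 [ 0.5348 -0.328 ] (57.7, 90.4) 73.73826599121094
[ 0.5637 -0.2299  0.2444] 32.3
```

View pics/w7.png

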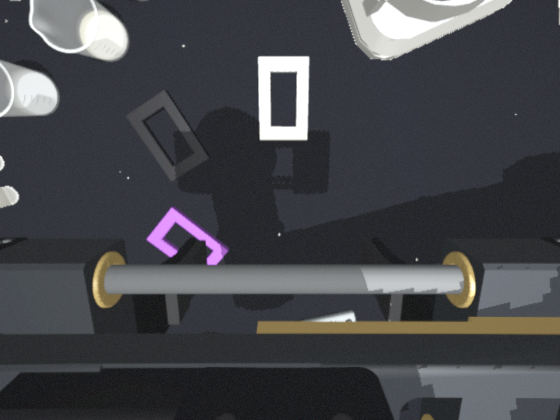

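Emit:
play_rows --commands '[{"fingers": -1, "tx": 0.02, "ty": 0, "tz": -0.04, "ax": 0, "ay": 0, "az": 0}, {"fingers": -1, "tx": 0.05, "ty": 0, "tz": -0.085, "ax": 0, "ay": 0, "az": 0}, {"fingers": -1, "tx": 0.085, "ty": 0.0004, "tz": -0.12, "ax": 0, "ay": 0, "az": 0}, {"fingers": -1, "tx": 0.125, "ty": 0.0004, "tz": -0.136, "ax": 0, "ay": 0, "az": 0}, {"fingers": -1, "tx": 0.17, "ty": 0.0004, "tz": -0.136, "ax": 0, "ay": 0, "az": 0}]'

```text
time_s: 32.72
tcp_pos: [0.5345, -0.3309, 0.1169]
ee_rot: [[0.003, -0.959, 0.283], [-0.002, 0.283, 0.959], [-1.0, -0.003, -0.001]]
wrist_force: [0.8, 0.1, -0.5]
gripper_width: 1.002
```

Emit:
play_rows --commands '[{"fingers": -1, "tx": 0.035, "ty": 0, "tz": 0, "ax": 0, "ay": 0, "az": 0}, {"fingers": -1, "tx": 0.065, "ty": 0, "tz": 0, "ax": 0, "ay": 0, "az": 0}, {"fingers": -1, "tx": 0.09, "ty": 0, "tz": 0, "ax": 0, "ay": 0, "az": 0}, {"fingers": -1, "tx": 0.105, "ty": 0, "tz": 0, "ax": 0, "ay": 0, "az": 0}, {"fingers": -1, "tx": 0.11, "ty": 0, "tz": 0, "ax": 0, "ay": 0, "az": 0}]'

```text
time_s: 33.13
tcp_pos: [0.5336, -0.3279, 0.0322]
ee_rot: [[-0.003, -0.96, 0.281], [0.001, 0.281, 0.96], [-1.0, 0.004, 0.0]]
wrist_force: [-0.5, -0.1, 0.1]
gripper_width: 1.002
```

Emit:
play_rows --commands '[{"fingers": -1, "tx": 0.004, "ty": 0, "tz": 0, "ax": 0, "ay": 0, "az": 0}, {"fingers": -1, "tx": 0.008, "ty": 0, "tz": 0, "ax": 0, "ay": 0, "az": 0}, {"fingers": -1, "tx": 0.01, "ty": 0, "tz": 0, "ax": 0, "ay": 0, "az": 0}, {"fingers": -1, "tx": 0.01, "ty": 0, "tz": 0, "ax": 0, "ay": 0, "az": 0}, {"fingers": -1, "tx": 0.01, "ty": 0, "tz": 0, "ax": 0, "ay": 0, "az": 0}]'

```text
time_s: 33.55
tcp_pos: [0.5348, -0.3291, 0.0277]
ee_rot: [[0.001, -0.96, 0.281], [-0.001, 0.281, 0.96], [-1.0, -0.002, -0.0]]
wrist_force: [0.1, -0.2, -0.1]
gripper_width: 0.997
```

Emit:
play_rows --commands '[{"fingers": -1, "tx": 0, "ty": 0, "tz": 0, "ax": 0, "ay": 0, "az": 0}, {"fingers": -1, "tx": 0, "ty": 0, "tz": 0, "ax": 0, "ay": 0, "az": 0}]'

```text
time_s: 33.72
tcp_pos: [0.5346, -0.3291, 0.0274]
ee_rot: [[0.001, -0.96, 0.282], [-0.0, 0.282, 0.96], [-1.0, -0.001, -0.0]]
wrist_force: [0.2, 0.0, 0.0]
gripper_width: 0.999
```

Emit:
play_rows --commands '[{"fingers": -1, "tx": 0.004, "ty": 0, "tz": 0.0015, "ax": 0, "ay": 0, "az": 0}, {"fingers": -1, "tx": 0.007, "ty": 0, "tz": 0.0015, "ax": 0, "ay": 0, "az": 0}, {"fingers": -1, "tx": 0.0088, "ty": 0, "tz": 0.0015, "ax": 0, "ay": 0, "az": 0}, {"fingers": -1, "tx": 0.0088, "ty": 0, "tz": 0.0015, "ax": 0, "ay": 0, "az": 0}, {"fingers": 0, "tx": 0.0088, "ty": 0, "tz": 0.0015, "ax": 0, "ay": 0, "az": 0}]'

```text
time_s: 34.13
tcp_pos: [0.5346, -0.3279, 0.02]
ee_rot: [[-0.0, -0.96, 0.282], [0.0, 0.282, 0.96], [-1.0, 0.0, 0.0]]
wrist_force: [0.6, -0.7, -0.0]
gripper_width: 0.974
```

Emit:
play_rows --commands '[{"fingers": 1, "tx": 0, "ty": 0, "tz": 0, "ax": 0, "ay": 0, "az": 0}, {"fingers": 1, "tx": 0, "ty": 0, "tz": 0, "ax": 0, "ay": 0, "az": 0}, {"fingers": 1, "tx": 0, "ty": 0, "tz": 0, "ax": 0, "ay": 0, "az": 0}, {"fingers": 1, "tx": 0, "ty": 0, "tz": 0, "ax": 0, "ay": 0, "az": 0}, {"fingers": 1, "tx": 0, "ty": 0, "tz": 0, "ax": 0, "ay": 0, "az": 0}]'

```text
time_s: 34.55
tcp_pos: [0.5347, -0.3279, 0.0202]
ee_rot: [[0.0, -0.96, 0.282], [-0.0, 0.282, 0.96], [-1.0, -0.0, -0.0]]
wrist_force: [0.0, -0.7, 0.1]
gripper_width: 0.638
```

Emit:
play_rows --commands '[{"fingers": 1, "tx": 0, "ty": 0, "tz": 0, "ax": 0, "ay": 0, "az": 0}, {"fingers": 1, "tx": 0, "ty": 0, "tz": 0, "ax": 0, "ay": 0, "az": 0}, {"fingers": 1, "tx": 0, "ty": 0, "tz": 0, "ax": 0, "ay": 0, "az": 0}]'

```text
time_s: 34.8
tcp_pos: [0.5347, -0.3279, 0.0202]
ee_rot: [[0.0, -0.96, 0.282], [-0.0, 0.282, 0.96], [-1.0, -0.0, -0.0]]
wrist_force: [0.3, -0.6, 0.8]
gripper_width: 0.635
```

Emit:
play_rows --commands '[{"fingers": 1, "tx": -0.02, "ty": 0, "tz": 0, "ax": 0, "ay": 0, "az": 0}, {"fingers": 1, "tx": -0.06, "ty": 0, "tz": 0, "ax": 0, "ay": 0, "az": 0}, {"fingers": 1, "tx": -0.11, "ty": 0, "tz": 0, "ax": 0, "ay": 0, "az": 0}, {"fingers": 1, "tx": -0.16, "ty": 0, "tz": 0, "ax": 0, "ay": 0, "az": 0}, {"fingers": 1, "tx": -0.2, "ty": 0, "tz": 0, "ax": 0, "ay": 0, "az": 0}]'

```text
time_s: 35.22
tcp_pos: [0.535, -0.3282, 0.173]
ee_rot: [[0.002, -0.96, 0.281], [-0.001, 0.281, 0.96], [-1.0, -0.002, -0.001]]
wrist_force: [1.6, -1.2, 0.1]
gripper_width: 0.635
```

Emit:
play_rows --commands '[{"fingers": 1, "tx": 0, "ty": 0, "tz": 0, "ax": 0, "ay": 0, "az": 0}, {"fingers": 1, "tx": 0, "ty": 0, "tz": 0, "ax": 0, "ay": 0, "az": 0}, {"fingers": 1, "tx": 0, "ty": 0, "tz": 0, "ax": 0, "ay": 0, "az": 0}]'

```text
time_s: 35.47
tcp_pos: [0.5339, -0.3274, 0.1694]
ee_rot: [[-0.001, -0.959, 0.282], [0.001, 0.282, 0.959], [-1.0, 0.002, 0.001]]
wrist_force: [0.3, -1.1, -1.0]
gripper_width: 0.64
```

```bash
python3 - <<'E'
from h import *
s=r.sense(); print(s["tcp_pos"],s["gripper_width"],s["ee_rot"][:2,2])
plan([(.5778,.0332,.17,87.5)])
E
```

```text
[ 0.5339 -0.3274  0.1694] 0.6395922885557761 [0.2821 0.9594]
[-0.0002, 0.0397, 0.2389, -0.0386, 0.0002, -0.0002] mm/row5 36 -> (0.5778, 0.0332, 0.17, 87.5)
[-0.0003, 0.0106, 0.242, -0.0386, 0.0002, -0.0002] mm/row5 36 -> (0.5778, 0.0332, 0.17, 87.5)
```

Emit:
play_rows --commands '[{"fingers": 1, "tx": 0, "ty": 0.007, "tz": 0.045, "ax": -0.008, "ay": 0, "az": 0}, {"fingers": 1, "tx": 0, "ty": 0.015, "tz": 0.093, "ax": -0.016, "ay": 0, "az": 0}, {"fingers": 1, "tx": 0, "ty": 0.023, "tz": 0.142, "ax": -0.024, "ay": 0, "az": 0}, {"fingers": 1, "tx": 0, "ty": 0.031, "tz": 0.19, "ax": -0.031, "ay": 0, "az": 0}, {"fingers": 1, "tx": 0, "ty": 0.039, "tz": 0.2389, "ax": -0.0386, "ay": 0, "az": 0}]'

```text
time_s: 35.88
tcp_pos: [0.5557, -0.1462, 0.1679]
ee_rot: [[-0.005, -0.987, 0.163], [0.0, 0.163, 0.987], [-1.0, 0.005, -0.001]]
wrist_force: [0.3, 0.3, -0.2]
gripper_width: 0.64
```

Emit:
play_rows --commands '[{"fingers": 1, "tx": 0, "ty": 0.003, "tz": 0.053, "ax": -0.009, "ay": 0, "az": 0}, {"fingers": 1, "tx": 0, "ty": 0.005, "tz": 0.106, "ax": -0.018, "ay": 0, "az": 0}, {"fingers": 1, "tx": 0, "ty": 0.007, "tz": 0.16, "ax": -0.026, "ay": 0, "az": 0}, {"fingers": 1, "tx": 0, "ty": 0.009, "tz": 0.21, "ax": -0.033, "ay": 0, "az": 0}, {"fingers": 1, "tx": 0, "ty": 0.0106, "tz": 0.242, "ax": -0.0386, "ay": 0, "az": 0}]'

```text
time_s: 36.3
tcp_pos: [0.578, 0.0356, 0.168]
ee_rot: [[-0.004, -0.999, 0.04], [-0.001, 0.04, 0.999], [-1.0, 0.004, -0.001]]
wrist_force: [-0.0, -0.6, -0.5]
gripper_width: 0.64
```

Emit:
play_rows --commands '[{"fingers": 1, "tx": 0, "ty": 0, "tz": 0, "ax": 0, "ay": 0, "az": 0}, {"fingers": 1, "tx": 0, "ty": 0, "tz": 0, "ax": 0, "ay": 0, "az": 0}, {"fingers": 1, "tx": 0, "ty": 0, "tz": 0, "ax": 0, "ay": 0, "az": 0}, {"fingers": 1, "tx": 0, "ty": 0, "tz": 0, "ax": 0, "ay": 0, "az": 0}, {"fingers": 1, "tx": 0, "ty": 0, "tz": 0, "ax": 0, "ay": 0, "az": 0}]'

```text
time_s: 36.72
tcp_pos: [0.5785, 0.0314, 0.1697]
ee_rot: [[-0.001, -0.999, 0.045], [-0.0, 0.045, 0.999], [-1.0, 0.001, -0.0]]
wrist_force: [0.4, -0.4, 0.4]
gripper_width: 0.639
```

```bash
python3 - <<'E'
from h import *
s=r.sense(); print(s["tcp_pos"],s["gripper_width"],s["ee_rot"][:2,2])
plan([(.5777,.0334,.12,87.5)])
E
```

```text
[0.5785 0.0314 0.1697] 0.6394993027264283 [0.0448 0.999 ]
[0.0662, 0.0012, 0.0027, -0.0004, -0.0001, -0.0004] mm/row5 10 -> (0.5777, 0.0334, 0.12, 87.5)
```

Emit:
play_rows --commands '[{"fingers": 1, "tx": 0.02, "ty": 0.001, "tz": 0.002, "ax": 0, "ay": 0, "az": 0}, {"fingers": 1, "tx": 0.04, "ty": 0.001, "tz": 0.002, "ax": 0, "ay": 0, "az": 0}, {"fingers": 1, "tx": 0.052, "ty": 0.001, "tz": 0.002, "ax": 0, "ay": 0, "az": 0}, {"fingers": 1, "tx": 0.06, "ty": 0.001, "tz": 0.002, "ax": 0, "ay": 0, "az": 0}, {"fingers": 1, "tx": 0.066, "ty": 0.001, "tz": 0.002, "ax": 0, "ay": 0, "az": 0}]'

```text
time_s: 37.13
tcp_pos: [0.5781, 0.0335, 0.12]
ee_rot: [[-0.001, -0.999, 0.044], [-0.0, 0.044, 0.999], [-1.0, 0.001, -0.0]]
wrist_force: [0.7, -0.6, -0.6]
gripper_width: 0.642
```

Emit:
play_rows --commands '[{"fingers": 1, "tx": 0.006, "ty": 0, "tz": 0, "ax": 0, "ay": 0, "az": 0}, {"fingers": 1, "tx": 0.014, "ty": 0, "tz": 0, "ax": 0, "ay": 0, "az": 0}, {"fingers": 1, "tx": 0.022, "ty": 0, "tz": 0, "ax": 0, "ay": 0, "az": 0}, {"fingers": 1, "tx": 0.03, "ty": 0, "tz": 0, "ax": 0, "ay": 0, "az": 0}, {"fingers": 1, "tx": 0.036, "ty": 0, "tz": 0, "ax": 0, "ay": 0, "az": 0}]'

```text
time_s: 37.55
tcp_pos: [0.5782, 0.034, 0.0932]
ee_rot: [[-0.0, -0.999, 0.043], [-0.0, 0.043, 0.999], [-1.0, 0.0, -0.0]]
wrist_force: [-0.4, 0.1, -0.1]
gripper_width: 0.64
```

Emit:
play_rows --commands '[{"fingers": 1, "tx": 0.004, "ty": 0, "tz": 0, "ax": 0, "ay": 0, "az": 0}, {"fingers": 1, "tx": 0.008, "ty": 0, "tz": 0, "ax": 0, "ay": 0, "az": 0}, {"fingers": 1, "tx": 0.01, "ty": 0, "tz": 0, "ax": 0, "ay": 0, "az": 0}, {"fingers": 1, "tx": 0.01, "ty": 0, "tz": 0, "ax": 0, "ay": 0, "az": 0}, {"fingers": 1, "tx": 0.01, "ty": 0, "tz": 0, "ax": 0, "ay": 0, "az": 0}]'

```text
time_s: 37.97
tcp_pos: [0.578, 0.034, 0.086]
ee_rot: [[-0.001, -0.999, 0.043], [-0.0, 0.043, 0.999], [-1.0, 0.001, -0.0]]
wrist_force: [-0.2, -1.7, -1.5]
gripper_width: 0.64
```

Emit:
play_rows --commands '[{"fingers": 1, "tx": 0.004, "ty": 0, "tz": 0, "ax": 0, "ay": 0, "az": 0}, {"fingers": 1, "tx": 0.008, "ty": 0, "tz": 0, "ax": 0, "ay": 0, "az": 0}, {"fingers": 1, "tx": 0.0105, "ty": 0, "tz": 0, "ax": 0, "ay": 0, "az": 0}, {"fingers": 1, "tx": 0.0105, "ty": 0, "tz": 0, "ax": 0, "ay": 0, "az": 0}, {"fingers": 1, "tx": 0.0105, "ty": 0, "tz": 0, "ax": 0, "ay": 0, "az": 0}]'

```text
time_s: 38.38
tcp_pos: [0.5781, 0.034, 0.0781]
ee_rot: [[-0.0, -0.999, 0.043], [-0.0, 0.043, 0.999], [-1.0, 0.0, -0.0]]
wrist_force: [-0.6, -3.2, -1.6]
gripper_width: 0.643
```

Emit:
play_rows --commands '[{"fingers": 1, "tx": 0.002, "ty": 0, "tz": 0, "ax": 0, "ay": 0, "az": 0}, {"fingers": 1, "tx": 0.002, "ty": 0, "tz": 0, "ax": 0, "ay": 0, "az": 0}, {"fingers": 1, "tx": 0.002, "ty": 0, "tz": 0, "ax": 0, "ay": 0, "az": 0}]'

```text
time_s: 38.63
tcp_pos: [0.5782, 0.034, 0.0772]
ee_rot: [[0.0, -0.999, 0.043], [-0.0, 0.043, 0.999], [-1.0, -0.0, -0.0]]
wrist_force: [-1.9, -2.8, 3.3]
gripper_width: 0.641
```

Emit:
play_rows --commands '[{"fingers": 1, "tx": 0.001, "ty": 0, "tz": 0, "ax": 0, "ay": 0, "az": 0}, {"fingers": 1, "tx": 0.001, "ty": 0, "tz": 0, "ax": 0, "ay": 0, "az": 0}, {"fingers": 1, "tx": 0.001, "ty": 0, "tz": 0, "ax": 0, "ay": 0, "az": 0}]'

```text
time_s: 38.88
tcp_pos: [0.5782, 0.0341, 0.0771]
ee_rot: [[0.0, -0.999, 0.043], [-0.0, 0.043, 0.999], [-1.0, -0.0, -0.0]]
wrist_force: [-2.2, -2.3, 5.9]
gripper_width: 0.641
```

Emit:
play_rows --commands '[{"fingers": 0, "tx": -0.002, "ty": 0, "tz": 0, "ax": 0, "ay": 0, "az": 0}, {"fingers": -1, "tx": -0.002, "ty": 0, "tz": 0, "ax": 0, "ay": 0, "az": 0}, {"fingers": -1, "tx": -0.002, "ty": 0, "tz": 0, "ax": 0, "ay": 0, "az": 0}, {"fingers": -1, "tx": -0.002, "ty": 0, "tz": 0, "ax": 0, "ay": 0, "az": 0}, {"fingers": -1, "tx": -0.002, "ty": 0, "tz": 0, "ax": 0, "ay": 0, "az": 0}]'

```text
time_s: 39.3
tcp_pos: [0.5785, 0.0346, 0.0774]
ee_rot: [[0.0, -0.999, 0.043], [0.0, 0.043, 0.999], [-1.0, -0.0, 0.0]]
wrist_force: [-0.3, -0.5, 0.0]
gripper_width: 0.862
```

Emit:
play_rows --commands '[{"fingers": -1, "tx": -0.03, "ty": 0, "tz": 0, "ax": 0, "ay": 0, "az": 0}, {"fingers": -1, "tx": -0.07, "ty": 0, "tz": 0, "ax": 0, "ay": 0, "az": 0}, {"fingers": -1, "tx": -0.12, "ty": 0, "tz": 0, "ax": 0, "ay": 0, "az": 0}, {"fingers": -1, "tx": -0.17, "ty": 0, "tz": 0, "ax": 0, "ay": 0, "az": 0}, {"fingers": -1, "tx": -0.21, "ty": 0, "tz": 0, "ax": 0, "ay": 0, "az": 0}]'

```text
time_s: 39.72
tcp_pos: [0.5789, 0.0345, 0.2381]
ee_rot: [[0.003, -0.999, 0.042], [0.001, 0.042, 0.999], [-1.0, -0.003, 0.001]]
wrist_force: [0.8, 0.7, -0.4]
gripper_width: 0.996
```

Emit:
play_rows --commands '[{"fingers": -1, "tx": 0, "ty": 0, "tz": 0.04, "ax": 0, "ay": 0, "az": 0}, {"fingers": -1, "tx": 0, "ty": 0, "tz": 0.09, "ax": 0, "ay": 0, "az": 0}, {"fingers": -1, "tx": 0, "ty": 0, "tz": 0.13, "ax": 0, "ay": 0, "az": 0}, {"fingers": -1, "tx": 0, "ty": 0, "tz": 0.16, "ax": 0, "ay": 0, "az": 0}, {"fingers": -1, "tx": 0, "ty": 0, "tz": 0.16, "ax": 0, "ay": 0, "az": 0}]'

```text
time_s: 40.13
tcp_pos: [0.5836, 0.158, 0.2347]
ee_rot: [[0.001, -0.999, 0.039], [0.001, 0.039, 0.999], [-1.0, -0.001, 0.001]]
wrist_force: [0.0, -0.4, 0.5]
gripper_width: 0.999
```

```bash
python3 - <<'E'
from h import *
p=cap("wrist"); s=r.sense(); print(s["tcp_pos"],s["time_s"])
cv2.imwrite("pics/w8.png",cv2.resize(p["image"][0:260,80:480],None,fx=2,fy=2,interpolation=cv2.INTER_CUBIC)[:,:,::-1])
t=cap("top"); print([ (d["uv"],d["score"],ray(t,[d["uv"]],.025)[0]) for d in spotter.find_in("cover_knob",t)])
plan([(.7173,.1473,.2,87.6)])
E
```

```text
[0.5833 0.1562 0.2346] 40.1833
[]
[0.0462, -0.1791, -0.0014, -0.0002, -0.0001, -0.0002] mm/row5 28 -> (0.7173, 0.1473, 0.2, 87.6)
```

View pics/w8.png

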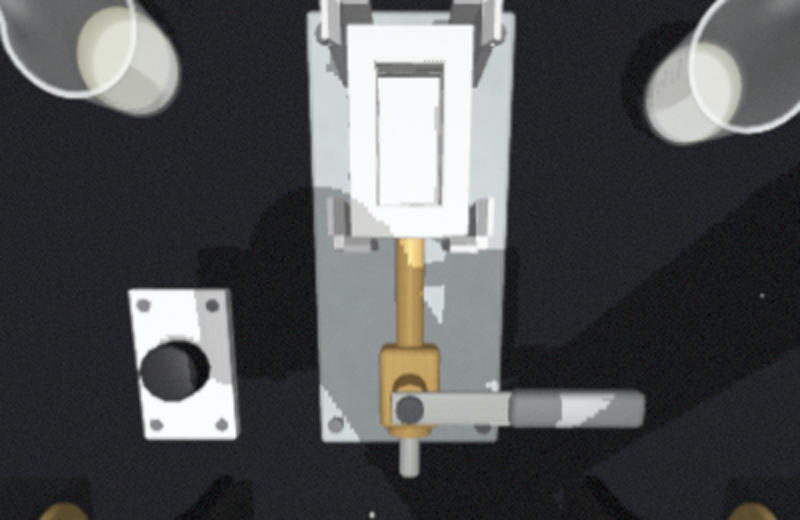

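Emit:
play_rows --commands '[{"fingers": -1, "tx": 0.01, "ty": -0.045, "tz": -0.001, "ax": 0, "ay": 0, "az": 0}, {"fingers": -1, "tx": 0.025, "ty": -0.09, "tz": -0.001, "ax": 0, "ay": 0, "az": 0}, {"fingers": -1, "tx": 0.04, "ty": -0.14, "tz": -0.001, "ax": 0, "ay": 0, "az": 0}, {"fingers": -1, "tx": 0.06, "ty": -0.17, "tz": -0.001, "ax": 0, "ay": 0, "az": 0}, {"fingers": -1, "tx": 0.08, "ty": -0.179, "tz": -0.001, "ax": 0, "ay": 0, "az": 0}]'

```text
time_s: 40.7
tcp_pos: [0.7204, 0.1454, 0.1732]
ee_rot: [[0.001, -0.999, 0.046], [-0.0, 0.046, 0.999], [-1.0, -0.001, -0.0]]
wrist_force: [-0.3, -0.6, 0.0]
gripper_width: 1.001
```

Emit:
play_rows --commands '[{"fingers": -1, "tx": 0.02, "ty": 0, "tz": 0, "ax": 0, "ay": 0, "az": 0}, {"fingers": -1, "tx": 0.05, "ty": 0, "tz": 0, "ax": 0, "ay": 0, "az": 0}, {"fingers": -1, "tx": 0.08, "ty": 0, "tz": 0, "ax": 0, "ay": 0, "az": 0}, {"fingers": -1, "tx": 0.105, "ty": 0, "tz": 0, "ax": 0, "ay": 0, "az": 0}, {"fingers": -1, "tx": 0.12, "ty": 0, "tz": 0, "ax": 0, "ay": 0, "az": 0}]'

```text
time_s: 41.12
tcp_pos: [0.7155, 0.1459, 0.082]
ee_rot: [[-0.005, -0.999, 0.045], [-0.001, 0.045, 0.999], [-1.0, 0.005, -0.001]]
wrist_force: [-0.5, -0.5, -0.3]
gripper_width: 0.998
```

Emit:
play_rows --commands '[{"fingers": -1, "tx": 0, "ty": 0, "tz": 0, "ax": 0, "ay": 0, "az": 0}, {"fingers": -1, "tx": 0, "ty": 0, "tz": 0, "ax": 0, "ay": 0, "az": 0}, {"fingers": -1, "tx": 0, "ty": 0, "tz": 0, "ax": 0, "ay": 0, "az": 0}, {"fingers": -1, "tx": 0, "ty": 0, "tz": 0, "ax": 0, "ay": 0, "az": 0}]'

```text
time_s: 41.45
tcp_pos: [0.7184, 0.1477, 0.0871]
ee_rot: [[0.003, -0.999, 0.043], [0.001, 0.043, 0.999], [-1.0, -0.003, 0.001]]
wrist_force: [0.7, -0.3, 0.0]
gripper_width: 0.998
```

Emit:
play_rows --commands '[{"fingers": -1, "tx": 0.02, "ty": 0, "tz": 0, "ax": 0, "ay": 0, "az": 0}, {"fingers": -1, "tx": 0.04, "ty": 0, "tz": 0, "ax": 0, "ay": 0, "az": 0}, {"fingers": -1, "tx": 0.058, "ty": 0, "tz": 0, "ax": 0, "ay": 0, "az": 0}, {"fingers": -1, "tx": 0.07, "ty": 0, "tz": 0, "ax": 0, "ay": 0, "az": 0}, {"fingers": -1, "tx": 0.072, "ty": 0, "tz": 0, "ax": 0, "ay": 0, "az": 0}]'

```text
time_s: 41.87
tcp_pos: [0.7164, 0.1472, 0.0291]
ee_rot: [[-0.003, -0.999, 0.043], [-0.001, 0.043, 0.999], [-1.0, 0.003, -0.001]]
wrist_force: [-0.7, 0.3, -1.5]
gripper_width: 1.0
```

Emit:
play_rows --commands '[{"fingers": -1, "tx": 0, "ty": 0, "tz": 0, "ax": 0, "ay": 0, "az": 0}, {"fingers": -1, "tx": 0, "ty": 0, "tz": 0, "ax": 0, "ay": 0, "az": 0}, {"fingers": -1, "tx": 0.004, "ty": 0, "tz": 0, "ax": 0, "ay": 0, "az": 0}, {"fingers": -1, "tx": 0.008, "ty": 0, "tz": 0, "ax": 0, "ay": 0, "az": 0}, {"fingers": -1, "tx": 0.008, "ty": 0, "tz": 0, "ax": 0, "ay": 0, "az": 0}]'

```text
time_s: 42.28
tcp_pos: [0.7173, 0.1475, 0.0248]
ee_rot: [[-0.0, -0.999, 0.043], [0.0, 0.043, 0.999], [-1.0, 0.0, 0.0]]
wrist_force: [0.3, -0.0, 0.2]
gripper_width: 1.004
```

Emit:
play_rows --commands '[{"fingers": -1, "tx": 0, "ty": 0, "tz": 0, "ax": 0, "ay": 0, "az": 0}, {"fingers": -1, "tx": 0, "ty": 0, "tz": 0, "ax": 0, "ay": 0, "az": 0}]'

```text
time_s: 42.45
tcp_pos: [0.7176, 0.1475, 0.0252]
ee_rot: [[0.0, -0.999, 0.043], [0.0, 0.043, 0.999], [-1.0, -0.0, 0.0]]
wrist_force: [-0.0, -0.5, 0.3]
gripper_width: 1.0
```

Emit:
play_rows --commands '[{"fingers": -1, "tx": 0.003, "ty": 0, "tz": 0, "ax": 0, "ay": 0, "az": 0}, {"fingers": -1, "tx": 0.005, "ty": 0, "tz": 0, "ax": 0, "ay": 0, "az": 0}, {"fingers": -1, "tx": 0.005, "ty": 0, "tz": 0, "ax": 0, "ay": 0, "az": 0}, {"fingers": 0, "tx": 0.005, "ty": 0, "tz": 0, "ax": 0, "ay": 0, "az": 0}, {"fingers": 1, "tx": 0.005, "ty": 0, "tz": 0, "ax": 0, "ay": 0, "az": 0}]'

```text
time_s: 42.87
tcp_pos: [0.7175, 0.1475, 0.0212]
ee_rot: [[-0.0, -0.999, 0.043], [-0.0, 0.043, 0.999], [-1.0, 0.0, -0.0]]
wrist_force: [-0.5, 0.1, 0.6]
gripper_width: 0.922
```

Emit:
play_rows --commands '[{"fingers": 1, "tx": 0, "ty": 0, "tz": 0, "ax": 0, "ay": 0, "az": 0}, {"fingers": 1, "tx": 0, "ty": 0, "tz": 0, "ax": 0, "ay": 0, "az": 0}, {"fingers": 1, "tx": 0, "ty": 0, "tz": 0, "ax": 0, "ay": 0, "az": 0}, {"fingers": 1, "tx": 0, "ty": 0, "tz": 0, "ax": 0, "ay": 0, "az": 0}, {"fingers": 1, "tx": 0, "ty": 0, "tz": 0, "ax": 0, "ay": 0, "az": 0}]'

```text
time_s: 43.28
tcp_pos: [0.7175, 0.1475, 0.0214]
ee_rot: [[-0.0, -0.999, 0.043], [0.0, 0.043, 0.999], [-1.0, 0.0, 0.0]]
wrist_force: [0.0, -0.8, 0.4]
gripper_width: 0.644
```

Emit:
play_rows --commands '[{"fingers": 1, "tx": 0, "ty": 0, "tz": 0, "ax": 0, "ay": 0, "az": 0}, {"fingers": 1, "tx": 0, "ty": 0, "tz": 0, "ax": 0, "ay": 0, "az": 0}, {"fingers": 1, "tx": 0, "ty": 0, "tz": 0, "ax": 0, "ay": 0, "az": 0}]'

```text
time_s: 43.53
tcp_pos: [0.7174, 0.1475, 0.0214]
ee_rot: [[-0.0, -0.999, 0.043], [0.0, 0.043, 0.999], [-1.0, 0.0, 0.0]]
wrist_force: [0.1, -0.4, 0.2]
gripper_width: 0.637
```

Emit:
play_rows --commands '[{"fingers": 1, "tx": -0.02, "ty": 0, "tz": 0, "ax": 0, "ay": 0, "az": 0}, {"fingers": 1, "tx": -0.06, "ty": 0, "tz": 0, "ax": 0, "ay": 0, "az": 0}, {"fingers": 1, "tx": -0.11, "ty": 0, "tz": 0, "ax": 0, "ay": 0, "az": 0}, {"fingers": 1, "tx": -0.16, "ty": 0, "tz": 0, "ax": 0, "ay": 0, "az": 0}, {"fingers": 1, "tx": -0.2, "ty": 0, "tz": 0, "ax": 0, "ay": 0, "az": 0}]'

```text
time_s: 43.95
tcp_pos: [0.7177, 0.1475, 0.1738]
ee_rot: [[0.002, -0.999, 0.043], [0.0, 0.043, 0.999], [-1.0, -0.002, 0.0]]
wrist_force: [1.5, 1.0, -1.8]
gripper_width: 0.64
```

Emit:
play_rows --commands '[{"fingers": 1, "tx": 0, "ty": 0, "tz": 0, "ax": 0, "ay": 0, "az": 0}, {"fingers": 1, "tx": 0, "ty": 0, "tz": 0, "ax": 0, "ay": 0, "az": 0}, {"fingers": 1, "tx": 0, "ty": 0, "tz": 0, "ax": 0, "ay": 0, "az": 0}, {"fingers": 1, "tx": 0, "ty": 0, "tz": 0, "ax": 0, "ay": 0, "az": 0}]'

```text
time_s: 44.28
tcp_pos: [0.7161, 0.1472, 0.1686]
ee_rot: [[-0.005, -0.999, 0.043], [-0.001, 0.043, 0.999], [-1.0, 0.005, -0.001]]
wrist_force: [0.1, -0.1, -2.5]
gripper_width: 0.631
```

```bash
python3 - <<'E'
from h import *
s=r.sense(); print(s["tcp_pos"],s["gripper_width"],s["wrist_force"],s["ee_rot"][:2,2])
plan([(.5776,.0329,.17,87.5)])
E
```

```text
[0.7161 0.1472 0.1686] 0.631068242554649 [ 0.0778 -0.0692 -2.5412] [0.0434 0.9991]
[-0.0008, 0.178, -0.1603, 0.0001, -0.0004, -0.0015] mm/row5 36 -> (0.5776, 0.0329, 0.17, 87.5)
```

Emit:
play_rows --commands '[{"fingers": 1, "tx": 0, "ty": 0.03, "tz": -0.027, "ax": 0, "ay": 0, "az": 0}, {"fingers": 1, "tx": 0, "ty": 0.07, "tz": -0.063, "ax": 0, "ay": 0, "az": 0}, {"fingers": 1, "tx": 0, "ty": 0.11, "tz": -0.098, "ax": 0, "ay": 0, "az": 0}, {"fingers": 1, "tx": 0, "ty": 0.15, "tz": -0.134, "ax": 0, "ay": 0, "az": 0}, {"fingers": 1, "tx": 0, "ty": 0.179, "tz": -0.16, "ax": 0, "ay": 0, "az": 0}]'

```text
time_s: 44.7
tcp_pos: [0.5742, 0.0313, 0.1692]
ee_rot: [[-0.006, -0.999, 0.044], [-0.001, 0.044, 0.999], [-1.0, 0.006, -0.002]]
wrist_force: [-0.4, -0.4, -1.8]
gripper_width: 0.637
```

Emit:
play_rows --commands '[{"fingers": 1, "tx": 0, "ty": 0, "tz": 0, "ax": 0, "ay": 0, "az": 0}, {"fingers": 1, "tx": 0, "ty": 0, "tz": 0, "ax": 0, "ay": 0, "az": 0}, {"fingers": 1, "tx": 0, "ty": 0, "tz": 0, "ax": 0, "ay": 0, "az": 0}, {"fingers": 1, "tx": 0, "ty": 0, "tz": 0, "ax": 0, "ay": 0, "az": 0}, {"fingers": 1, "tx": 0, "ty": 0, "tz": 0, "ax": 0, "ay": 0, "az": 0}]'

```text
time_s: 45.12
tcp_pos: [0.5789, 0.0341, 0.1706]
ee_rot: [[-0.001, -0.999, 0.042], [-0.0, 0.042, 0.999], [-1.0, 0.001, -0.0]]
wrist_force: [0.3, -0.1, -2.3]
gripper_width: 0.641
```

Emit:
play_rows --commands '[{"fingers": 1, "tx": 0.02, "ty": 0, "tz": 0, "ax": 0, "ay": 0, "az": 0}, {"fingers": 1, "tx": 0.035, "ty": 0, "tz": 0, "ax": 0, "ay": 0, "az": 0}, {"fingers": 1, "tx": 0.045, "ty": 0, "tz": 0, "ax": 0, "ay": 0, "az": 0}, {"fingers": 1, "tx": 0.05, "ty": 0, "tz": 0, "ax": 0, "ay": 0, "az": 0}, {"fingers": 1, "tx": 0.05, "ty": 0, "tz": 0, "ax": 0, "ay": 0, "az": 0}]'

```text
time_s: 45.53
tcp_pos: [0.578, 0.0336, 0.1326]
ee_rot: [[-0.002, -0.999, 0.043], [-0.001, 0.043, 0.999], [-1.0, 0.002, -0.001]]
wrist_force: [-0.1, -0.4, -2.0]
gripper_width: 0.638
```

Emit:
play_rows --commands '[{"fingers": 1, "tx": 0, "ty": 0, "tz": 0, "ax": 0, "ay": 0, "az": 0}, {"fingers": 1, "tx": 0, "ty": 0, "tz": 0, "ax": 0, "ay": 0, "az": 0}]'

```text
time_s: 45.7
tcp_pos: [0.5788, 0.0336, 0.1344]
ee_rot: [[0.001, -0.999, 0.043], [0.0, 0.043, 0.999], [-1.0, -0.001, 0.0]]
wrist_force: [0.2, -0.3, -2.1]
gripper_width: 0.64
```

Emit:
play_rows --commands '[{"fingers": 1, "tx": 0.01, "ty": 0.001, "tz": -0.001, "ax": 0, "ay": 0, "az": 0}, {"fingers": 1, "tx": 0.02, "ty": 0.001, "tz": -0.001, "ax": 0, "ay": 0, "az": 0}, {"fingers": 1, "tx": 0.03, "ty": 0.001, "tz": -0.001, "ax": 0, "ay": 0, "az": 0}, {"fingers": 1, "tx": 0.036, "ty": 0.001, "tz": -0.001, "ax": 0, "ay": 0, "az": 0}, {"fingers": 1, "tx": 0.042, "ty": 0.001, "tz": -0.001, "ax": 0, "ay": 0, "az": 0}]'

```text
time_s: 46.12
tcp_pos: [0.577, 0.0325, 0.1013]
ee_rot: [[-0.001, -0.999, 0.043], [-0.0, 0.043, 0.999], [-1.0, 0.001, -0.0]]
wrist_force: [0.1, 0.1, -3.4]
gripper_width: 0.639
```

Emit:
play_rows --commands '[{"fingers": 1, "tx": 0.004, "ty": 0, "tz": 0, "ax": 0, "ay": 0, "az": 0}, {"fingers": 1, "tx": 0.008, "ty": 0, "tz": 0, "ax": 0, "ay": 0, "az": 0}, {"fingers": 1, "tx": 0.012, "ty": 0, "tz": 0, "ax": 0, "ay": 0, "az": 0}, {"fingers": 1, "tx": 0.012, "ty": 0, "tz": 0, "ax": 0, "ay": 0, "az": 0}, {"fingers": 1, "tx": 0.012, "ty": 0, "tz": 0, "ax": 0, "ay": 0, "az": 0}]'

```text
time_s: 46.53
tcp_pos: [0.5775, 0.0327, 0.0932]
ee_rot: [[-0.0, -0.999, 0.043], [-0.0, 0.043, 0.999], [-1.0, 0.0, -0.0]]
wrist_force: [0.0, -0.0, -0.8]
gripper_width: 0.638
```

Emit:
play_rows --commands '[{"fingers": 1, "tx": 0.002, "ty": 0, "tz": 0, "ax": 0, "ay": 0, "az": 0}, {"fingers": 1, "tx": 0.004, "ty": 0, "tz": 0, "ax": 0, "ay": 0, "az": 0}, {"fingers": 1, "tx": 0.004, "ty": 0, "tz": 0, "ax": 0, "ay": 0, "az": 0}]'

```text
time_s: 46.78
tcp_pos: [0.5773, 0.0327, 0.0901]
ee_rot: [[-0.0, -0.999, 0.043], [0.0, 0.043, 0.999], [-1.0, 0.0, 0.0]]
wrist_force: [0.1, 0.5, -1.8]
gripper_width: 0.639
```

Emit:
play_rows --commands '[{"fingers": 1, "tx": 0.002, "ty": 0, "tz": 0, "ax": 0, "ay": 0, "az": 0}, {"fingers": 1, "tx": 0.002, "ty": 0, "tz": 0, "ax": 0, "ay": 0, "az": 0}, {"fingers": 1, "tx": 0.002, "ty": 0, "tz": 0, "ax": 0, "ay": 0, "az": 0}]'

```text
time_s: 47.03
tcp_pos: [0.5774, 0.0327, 0.0888]
ee_rot: [[-0.0, -0.999, 0.043], [-0.0, 0.043, 0.999], [-1.0, 0.0, -0.0]]
wrist_force: [0.9, 0.4, -1.9]
gripper_width: 0.638
```

Emit:
play_rows --commands '[{"fingers": 1, "tx": 0.002, "ty": 0, "tz": 0, "ax": 0, "ay": 0, "az": 0}, {"fingers": 1, "tx": 0.002, "ty": 0, "tz": 0, "ax": 0, "ay": 0, "az": 0}, {"fingers": 1, "tx": 0.002, "ty": 0, "tz": 0, "ax": 0, "ay": 0, "az": 0}]'

```text
time_s: 47.28
tcp_pos: [0.5774, 0.0327, 0.0873]
ee_rot: [[0.0, -0.999, 0.043], [0.0, 0.043, 0.999], [-1.0, -0.0, 0.0]]
wrist_force: [0.6, -0.2, -1.3]
gripper_width: 0.638
```

Emit:
play_rows --commands '[{"fingers": 1, "tx": 0.001, "ty": 0, "tz": 0, "ax": 0, "ay": 0, "az": 0}, {"fingers": 1, "tx": 0.001, "ty": 0, "tz": 0, "ax": 0, "ay": 0, "az": 0}, {"fingers": 1, "tx": 0.001, "ty": 0, "tz": 0, "ax": 0, "ay": 0, "az": 0}]'

```text
time_s: 47.53
tcp_pos: [0.5775, 0.0327, 0.0873]
ee_rot: [[0.0, -0.999, 0.043], [-0.0, 0.043, 0.999], [-1.0, -0.0, -0.0]]
wrist_force: [-2.2, -0.5, 4.7]
gripper_width: 0.64
```

Emit:
play_rows --commands '[{"fingers": 0, "tx": -0.001, "ty": 0, "tz": 0, "ax": 0, "ay": 0, "az": 0}, {"fingers": -1, "tx": -0.001, "ty": 0, "tz": 0, "ax": 0, "ay": 0, "az": 0}, {"fingers": -1, "tx": -0.001, "ty": 0, "tz": 0, "ax": 0, "ay": 0, "az": 0}, {"fingers": -1, "tx": -0.001, "ty": 0, "tz": 0, "ax": 0, "ay": 0, "az": 0}, {"fingers": -1, "tx": -0.001, "ty": 0, "tz": 0, "ax": 0, "ay": 0, "az": 0}]'

```text
time_s: 47.95
tcp_pos: [0.5775, 0.0327, 0.0872]
ee_rot: [[0.0, -0.999, 0.043], [-0.0, 0.043, 0.999], [-1.0, -0.0, -0.0]]
wrist_force: [-0.0, -0.4, -0.3]
gripper_width: 0.856
```

Emit:
play_rows --commands '[{"fingers": -1, "tx": -0.03, "ty": 0, "tz": 0, "ax": 0, "ay": 0, "az": 0}, {"fingers": -1, "tx": -0.07, "ty": 0, "tz": 0, "ax": 0, "ay": 0, "az": 0}, {"fingers": -1, "tx": -0.12, "ty": 0, "tz": 0, "ax": 0, "ay": 0, "az": 0}, {"fingers": -1, "tx": -0.17, "ty": 0, "tz": 0, "ax": 0, "ay": 0, "az": 0}, {"fingers": -1, "tx": -0.2, "ty": 0, "tz": 0, "ax": 0, "ay": 0, "az": 0}]'

```text
time_s: 48.37
tcp_pos: [0.5789, 0.0328, 0.2419]
ee_rot: [[0.006, -0.999, 0.042], [0.001, 0.042, 0.999], [-1.0, -0.006, 0.001]]
wrist_force: [0.5, 0.3, -0.3]
gripper_width: 0.999
```

Emit:
play_rows --commands '[{"fingers": -1, "tx": 0, "ty": 0, "tz": 0.04, "ax": 0, "ay": 0, "az": 0}, {"fingers": -1, "tx": 0, "ty": 0, "tz": 0.09, "ax": 0, "ay": 0, "az": 0}, {"fingers": -1, "tx": 0, "ty": 0, "tz": 0.13, "ax": 0, "ay": 0, "az": 0}, {"fingers": -1, "tx": 0, "ty": 0, "tz": 0.16, "ax": 0, "ay": 0, "az": 0}, {"fingers": -1, "tx": 0, "ty": 0, "tz": 0.16, "ax": 0, "ay": 0, "az": 0}]'

```text
time_s: 48.78
tcp_pos: [0.5828, 0.1562, 0.237]
ee_rot: [[0.001, -0.999, 0.039], [0.001, 0.039, 0.999], [-1.0, -0.001, 0.001]]
wrist_force: [0.6, 0.3, -0.4]
gripper_width: 0.997
```

```bash
python3 - <<'E'
from h import *
p=cap("wrist"); s=r.sense(); print(s["tcp_pos"],s["time_s"])
cv2.imwrite("pics/w9.png",cv2.resize(p["image"][0:260,80:480],None,fx=2,fy=2,interpolation=cv2.INTER_CUBIC)[:,:,::-1])
plan([(.497,.161,.235,177.5),(.497,.161,.083,177.5)])
E
```

```text
[0.5825 0.1545 0.2369] 48.8333
[0.0009, 0.0381, 0.0014, -0.1663, 0.0, -0.0] mm/row5 6 -> (0.497, 0.161, 0.235, 177.5)
[0.0009, 0.0323, 0.0202, -0.1663, 0.0, -0.0] mm/row5 6 -> (0.497, 0.161, 0.235, 177.5)
[0.0009, 0.0179, 0.0336, -0.1663, 0.0, -0.0] mm/row5 6 -> (0.497, 0.161, 0.235, 177.5)
[0.2027, 0.0, 0.0, 0.0, 0.0, 0.0] mm/row5 30 -> (0.497, 0.161, 0.083, 177.5)
```

View pics/w9.png

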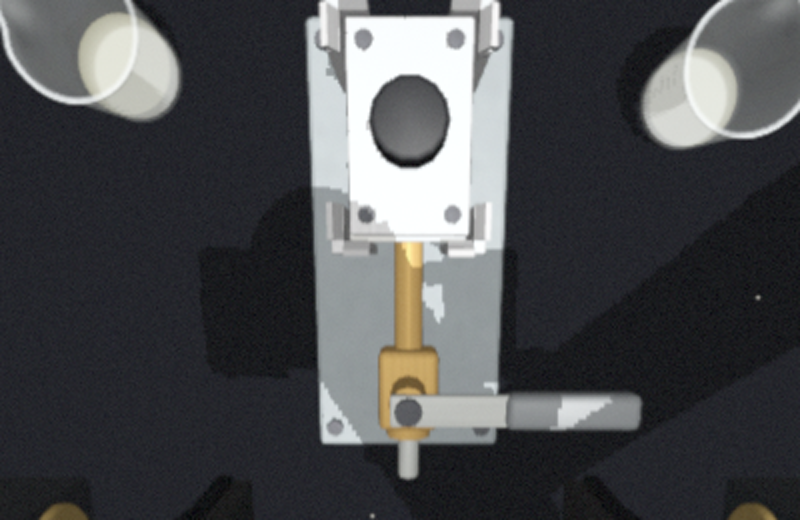

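Emit:
play_rows --commands '[{"fingers": -1, "tx": 0, "ty": 0.038, "tz": 0.0014, "ax": -0.166, "ay": 0, "az": 0}, {"fingers": -1, "tx": 0, "ty": 0.038, "tz": 0.0014, "ax": -0.166, "ay": 0, "az": 0}, {"fingers": -1, "tx": 0, "ty": 0.038, "tz": 0.0014, "ax": -0.166, "ay": 0, "az": 0}, {"fingers": -1, "tx": 0, "ty": 0.038, "tz": 0.0014, "ax": -0.166, "ay": 0, "az": 0}, {"fingers": -1, "tx": 0, "ty": 0.038, "tz": 0.0014, "ax": -0.166, "ay": 0, "az": 0}]'

```text
time_s: 49.25
tcp_pos: [0.554, 0.1539, 0.2374]
ee_rot: [[0.0, -0.887, -0.462], [-0.0, -0.462, 0.887], [-1.0, -0.0, -0.0]]
wrist_force: [0.9, 0.1, -0.4]
gripper_width: 1.003
```

Emit:
play_rows --commands '[{"fingers": -1, "tx": 0, "ty": 0.0323, "tz": 0.0202, "ax": -0.1663, "ay": 0, "az": 0}, {"fingers": -1, "tx": 0, "ty": 0.0323, "tz": 0.0202, "ax": -0.1663, "ay": 0, "az": 0}, {"fingers": -1, "tx": 0, "ty": 0.0323, "tz": 0.0202, "ax": -0.1663, "ay": 0, "az": 0}, {"fingers": -1, "tx": 0, "ty": 0.0323, "tz": 0.0202, "ax": -0.1663, "ay": 0, "az": 0}, {"fingers": -1, "tx": 0, "ty": 0.0323, "tz": 0.0202, "ax": -0.1663, "ay": 0, "az": 0}]'

```text
time_s: 49.67
tcp_pos: [0.5256, 0.1564, 0.2374]
ee_rot: [[0.0, -0.539, -0.842], [-0.0, -0.842, 0.539], [-1.0, -0.0, -0.0]]
wrist_force: [-0.0, -0.9, -0.6]
gripper_width: 1.002
```

Emit:
play_rows --commands '[{"fingers": -1, "tx": 0, "ty": 0.018, "tz": 0.0336, "ax": -0.1663, "ay": 0, "az": 0}, {"fingers": -1, "tx": 0, "ty": 0.018, "tz": 0.0336, "ax": -0.1663, "ay": 0, "az": 0}, {"fingers": -1, "tx": 0, "ty": 0.018, "tz": 0.0336, "ax": -0.1663, "ay": 0, "az": 0}, {"fingers": -1, "tx": 0, "ty": 0.018, "tz": 0.0336, "ax": -0.1663, "ay": 0, "az": 0}, {"fingers": -1, "tx": 0, "ty": 0.018, "tz": 0.0336, "ax": -0.1663, "ay": 0, "az": 0}]'

```text
time_s: 50.08
tcp_pos: [0.4971, 0.1589, 0.2374]
ee_rot: [[-0.0, -0.049, -0.999], [-0.0, -0.999, 0.049], [-1.0, 0.0, -0.0]]
wrist_force: [-0.5, -0.8, -0.4]
gripper_width: 1.002
```

Emit:
play_rows --commands '[{"fingers": -1, "tx": 0, "ty": 0, "tz": 0, "ax": 0, "ay": 0, "az": 0}, {"fingers": -1, "tx": 0, "ty": 0, "tz": 0, "ax": 0, "ay": 0, "az": 0}, {"fingers": -1, "tx": 0, "ty": 0, "tz": 0, "ax": 0, "ay": 0, "az": 0}]'

```text
time_s: 50.33
tcp_pos: [0.4972, 0.1592, 0.2372]
ee_rot: [[-0.0, -0.051, -0.999], [-0.0, -0.999, 0.051], [-1.0, 0.0, 0.0]]
wrist_force: [-0.1, -0.4, -0.2]
gripper_width: 1.0
```

Emit:
play_rows --commands '[{"fingers": -1, "tx": 0.04, "ty": -0.003, "tz": 0, "ax": 0, "ay": 0, "az": 0}, {"fingers": -1, "tx": 0.09, "ty": -0.003, "tz": 0, "ax": 0, "ay": 0, "az": 0}, {"fingers": -1, "tx": 0.135, "ty": -0.003, "tz": 0, "ax": 0, "ay": 0, "az": 0}, {"fingers": -1, "tx": 0.175, "ty": -0.003, "tz": 0, "ax": 0, "ay": 0, "az": 0}, {"fingers": -1, "tx": 0.204, "ty": -0.003, "tz": 0, "ax": 0, "ay": 0, "az": 0}]'

```text
time_s: 50.75
tcp_pos: [0.4961, 0.1608, 0.0816]
ee_rot: [[-0.003, -0.05, -0.999], [-0.002, -0.999, 0.05], [-1.0, 0.002, 0.003]]
wrist_force: [-0.1, -0.4, -0.3]
gripper_width: 1.001
```

Emit:
play_rows --commands '[{"fingers": 0.31, "tx": 0, "ty": 0, "tz": 0, "ax": 0, "ay": 0, "az": 0}, {"fingers": 0.31, "tx": 0, "ty": 0, "tz": 0, "ax": 0, "ay": 0, "az": 0}, {"fingers": 0.31, "tx": 0, "ty": 0, "tz": 0, "ax": 0, "ay": 0, "az": 0}, {"fingers": 0.31, "tx": 0, "ty": 0, "tz": 0, "ax": 0, "ay": 0, "az": 0}, {"fingers": 0.31, "tx": 0, "ty": 0, "tz": 0, "ax": 0, "ay": 0, "az": 0}]'

```text
time_s: 51.17
tcp_pos: [0.4983, 0.1623, 0.0861]
ee_rot: [[0.003, -0.048, -0.999], [0.002, -0.999, 0.048], [-1.0, -0.002, -0.003]]
wrist_force: [0.2, 0.4, 0.4]
gripper_width: 0.71
```

Emit:
play_rows --commands '[{"fingers": 0.31, "tx": 0, "ty": 0, "tz": 0, "ax": 0, "ay": 0, "az": 0}, {"fingers": 0.31, "tx": 0, "ty": 0, "tz": 0, "ax": 0, "ay": 0, "az": 0}, {"fingers": 0.31, "tx": 0, "ty": 0, "tz": 0, "ax": 0, "ay": 0, "az": 0}, {"fingers": 0.31, "tx": 0, "ty": 0, "tz": 0, "ax": 0, "ay": 0, "az": 0}, {"fingers": 0.31, "tx": 0, "ty": 0, "tz": 0, "ax": 0, "ay": 0, "az": 0}]'

```text
time_s: 51.58
tcp_pos: [0.4973, 0.1616, 0.0844]
ee_rot: [[0.0, -0.047, -0.999], [0.0, -0.999, 0.047], [-1.0, -0.0, -0.0]]
wrist_force: [-0.5, -0.3, -0.8]
gripper_width: 0.37
```

Emit:
play_rows --commands '[{"fingers": 0.31, "tx": 0, "ty": -0.0138, "tz": -0.0008, "ax": 0.0389, "ay": 0, "az": 0}, {"fingers": 0.31, "tx": 0, "ty": -0.0274, "tz": -0.0034, "ax": 0.0778, "ay": 0, "az": 0}, {"fingers": 0.31, "tx": 0, "ty": -0.0406, "tz": -0.0075, "ax": 0.1167, "ay": 0, "az": 0}, {"fingers": 0.31, "tx": 0, "ty": -0.0532, "tz": -0.0133, "ax": 0.1556, "ay": 0, "az": 0}, {"fingers": 0.31, "tx": 0, "ty": -0.065, "tz": -0.0205, "ax": 0.1944, "ay": 0, "az": 0}]'

```text
time_s: 52.0
tcp_pos: [0.5133, 0.2088, 0.0837]
ee_rot: [[-0.004, -0.617, -0.787], [-0.003, -0.787, 0.617], [-1.0, 0.005, 0.002]]
wrist_force: [-2.1, -1.7, 0.9]
gripper_width: 0.344
```

Emit:
play_rows --commands '[{"fingers": 0.31, "tx": 0, "ty": -0.0138, "tz": -0.0008, "ax": 0.0389, "ay": 0, "az": 0}, {"fingers": 0.31, "tx": 0, "ty": -0.0274, "tz": -0.0034, "ax": 0.0778, "ay": 0, "az": 0}, {"fingers": 0.31, "tx": 0, "ty": -0.0406, "tz": -0.0075, "ax": 0.1167, "ay": 0, "az": 0}, {"fingers": 0.31, "tx": 0, "ty": -0.0532, "tz": -0.0133, "ax": 0.1556, "ay": 0, "az": 0}, {"fingers": 0.31, "tx": 0, "ty": -0.065, "tz": -0.0205, "ax": 0.1944, "ay": 0, "az": 0}]'

```text
time_s: 52.42
tcp_pos: [0.5556, 0.2386, 0.0834]
ee_rot: [[-0.004, -0.957, -0.291], [-0.002, -0.291, 0.957], [-1.0, 0.004, -0.0]]
wrist_force: [-2.8, 0.8, 0.4]
gripper_width: 0.344
```

```bash
python3 - <<'E'
from h import *
s=r.sense(); print(s["tcp_pos"],s["ee_rot"][:2,2],s["wrist_force"], np.array(s["tcp_pos"])-.085*s["ee_rot"][:,2])
E
```

```text
[0.5556 0.2386 0.0834] [-0.2914  0.9566] [-2.8453  0.7714  0.4466] [0.5803 0.1573 0.0835]
```

Emit:
play_rows --commands '[{"fingers": 0.31, "tx": 0, "ty": -0.0138, "tz": -0.0008, "ax": 0.0389, "ay": 0, "az": 0}, {"fingers": 0.31, "tx": 0, "ty": -0.0235, "tz": -0.0025, "ax": 0.0667, "ay": 0, "az": 0}, {"fingers": 0.31, "tx": 0, "ty": -0.033, "tz": -0.005, "ax": 0.0944, "ay": 0, "az": 0}, {"fingers": 0.31, "tx": 0, "ty": -0.0388, "tz": -0.0068, "ax": 0.1111, "ay": 0, "az": 0}, {"fingers": 0.31, "tx": 0, "ty": -0.0388, "tz": -0.0068, "ax": 0.1111, "ay": 0, "az": 0}]'

```text
time_s: 52.83
tcp_pos: [0.5864, 0.2426, 0.0836]
ee_rot: [[-0.001, -0.999, 0.048], [-0.0, 0.048, 0.999], [-1.0, 0.001, -0.0]]
wrist_force: [0.3, 0.2, -0.6]
gripper_width: 0.345
```

Emit:
play_rows --commands '[{"fingers": 0.31, "tx": 0, "ty": -0.004, "tz": 0, "ax": 0, "ay": 0, "az": 0}, {"fingers": 0.31, "tx": 0, "ty": -0.004, "tz": 0, "ax": 0, "ay": 0, "az": 0}, {"fingers": 0.31, "tx": 0, "ty": -0.004, "tz": 0, "ax": 0, "ay": 0, "az": 0}]'

```text
time_s: 53.08
tcp_pos: [0.589, 0.2422, 0.0841]
ee_rot: [[-0.0, -0.999, 0.046], [-0.0, 0.046, 0.999], [-1.0, 0.0, -0.0]]
wrist_force: [0.1, 0.1, -0.8]
gripper_width: 0.348
```

Emit:
play_rows --commands '[{"fingers": 0.31, "tx": 0, "ty": -0.003, "tz": 0, "ax": 0, "ay": 0, "az": 0}, {"fingers": 0.31, "tx": 0, "ty": -0.003, "tz": 0, "ax": 0, "ay": 0, "az": 0}, {"fingers": 0.31, "tx": 0, "ty": -0.003, "tz": 0, "ax": 0, "ay": 0, "az": 0}]'

```text
time_s: 53.33
tcp_pos: [0.5913, 0.2422, 0.0843]
ee_rot: [[-0.0, -0.999, 0.047], [-0.0, 0.047, 0.999], [-1.0, 0.0, -0.0]]
wrist_force: [-1.1, 0.3, -0.7]
gripper_width: 0.346
```

Emit:
play_rows --commands '[{"fingers": 0.31, "tx": 0, "ty": -0.003, "tz": 0, "ax": 0, "ay": 0, "az": 0}, {"fingers": 0.31, "tx": 0, "ty": -0.003, "tz": 0, "ax": 0, "ay": 0, "az": 0}, {"fingers": 0.31, "tx": 0, "ty": -0.003, "tz": 0, "ax": 0, "ay": 0, "az": 0}]'

```text
time_s: 53.58
tcp_pos: [0.5925, 0.2421, 0.0841]
ee_rot: [[-0.003, -0.999, 0.047], [-0.001, 0.047, 0.999], [-1.0, 0.003, -0.001]]
wrist_force: [-4.7, 1.5, 0.5]
gripper_width: 0.344
```

Emit:
play_rows --commands '[{"fingers": 0.31, "tx": 0, "ty": -0.003, "tz": 0, "ax": 0, "ay": 0, "az": 0}, {"fingers": 0.31, "tx": 0, "ty": -0.003, "tz": 0, "ax": 0, "ay": 0, "az": 0}, {"fingers": 0.31, "tx": 0, "ty": -0.003, "tz": 0, "ax": 0, "ay": 0, "az": 0}]'

```text
time_s: 53.83
tcp_pos: [0.5927, 0.2421, 0.084]
ee_rot: [[-0.007, -0.999, 0.047], [-0.001, 0.047, 0.999], [-1.0, 0.007, -0.002]]
wrist_force: [-10.7, 4.1, 3.2]
gripper_width: 0.346
```

Emit:
play_rows --commands '[{"fingers": 0.31, "tx": 0, "ty": -0.002, "tz": 0, "ax": 0, "ay": 0, "az": 0}, {"fingers": 0.31, "tx": 0, "ty": -0.002, "tz": 0, "ax": 0, "ay": 0, "az": 0}, {"fingers": 0.31, "tx": 0, "ty": -0.002, "tz": 0, "ax": 0, "ay": 0, "az": 0}]'

```text
time_s: 54.08
tcp_pos: [0.5928, 0.242, 0.0839]
ee_rot: [[-0.009, -0.999, 0.048], [-0.002, 0.048, 0.999], [-1.0, 0.009, -0.002]]
wrist_force: [-13.4, 3.9, 5.5]
gripper_width: 0.35
```

Emit:
play_rows --commands '[{"fingers": 0.31, "tx": 0, "ty": 0.012, "tz": 0, "ax": 0, "ay": 0, "az": 0}, {"fingers": 0.31, "tx": 0, "ty": 0.015, "tz": 0, "ax": 0, "ay": 0, "az": 0}, {"fingers": -0.4, "tx": 0, "ty": 0.015, "tz": 0, "ax": 0, "ay": 0, "az": 0}, {"fingers": -0.4, "tx": 0, "ty": 0.015, "tz": 0, "ax": 0, "ay": 0, "az": 0}, {"fingers": -0.4, "tx": 0, "ty": 0.015, "tz": 0, "ax": 0, "ay": 0, "az": 0}]'

```text
time_s: 54.5
tcp_pos: [0.587, 0.2425, 0.0846]
ee_rot: [[0.001, -0.999, 0.047], [0.0, 0.047, 0.999], [-1.0, -0.001, 0.0]]
wrist_force: [0.4, 0.3, 0.2]
gripper_width: 0.493
```

Emit:
play_rows --commands '[{"fingers": -1, "tx": -0.04, "ty": 0, "tz": 0, "ax": 0, "ay": 0, "az": 0}, {"fingers": -1, "tx": -0.09, "ty": 0, "tz": 0, "ax": 0, "ay": 0, "az": 0}, {"fingers": -1, "tx": -0.14, "ty": 0, "tz": 0, "ax": 0, "ay": 0, "az": 0}, {"fingers": -1, "tx": -0.18, "ty": 0, "tz": 0, "ax": 0, "ay": 0, "az": 0}, {"fingers": -1, "tx": -0.21, "ty": 0, "tz": 0, "ax": 0, "ay": 0, "az": 0}]'

```text
time_s: 54.92
tcp_pos: [0.5876, 0.2426, 0.2457]
ee_rot: [[0.005, -0.999, 0.047], [0.002, 0.047, 0.999], [-1.0, -0.005, 0.002]]
wrist_force: [1.0, 0.9, 0.4]
gripper_width: 0.867
```

Emit:
play_rows --commands '[{"fingers": -1, "tx": 0, "ty": 0, "tz": -0.02, "ax": 0, "ay": 0, "az": 0}, {"fingers": -1, "tx": 0, "ty": 0, "tz": -0.04, "ax": 0, "ay": 0, "az": 0}, {"fingers": -1, "tx": 0, "ty": 0, "tz": -0.055, "ax": 0, "ay": 0, "az": 0}, {"fingers": -1, "tx": 0, "ty": 0, "tz": -0.055, "ax": 0, "ay": 0, "az": 0}, {"fingers": -1, "tx": 0, "ty": 0, "tz": -0.055, "ax": 0, "ay": 0, "az": 0}]'

```text
time_s: 55.33
tcp_pos: [0.584, 0.2, 0.2405]
ee_rot: [[-0.002, -0.999, 0.049], [-0.001, 0.049, 0.999], [-1.0, 0.002, -0.001]]
wrist_force: [0.2, -0.7, -0.3]
gripper_width: 0.998
```

```bash
python3 - <<'E'
from h import *
p=cap("wrist"); s=r.sense(); print(s["tcp_pos"],s["time_s"])
cv2.imwrite("pics/w10.png",cv2.resize(p["image"][0:260,80:480],None,fx=2,fy=2,interpolation=cv2.INTER_CUBIC)[:,:,::-1])
E
```

```text
[0.5841 0.2006 0.2406] 55.3833
```

View pics/w10.png

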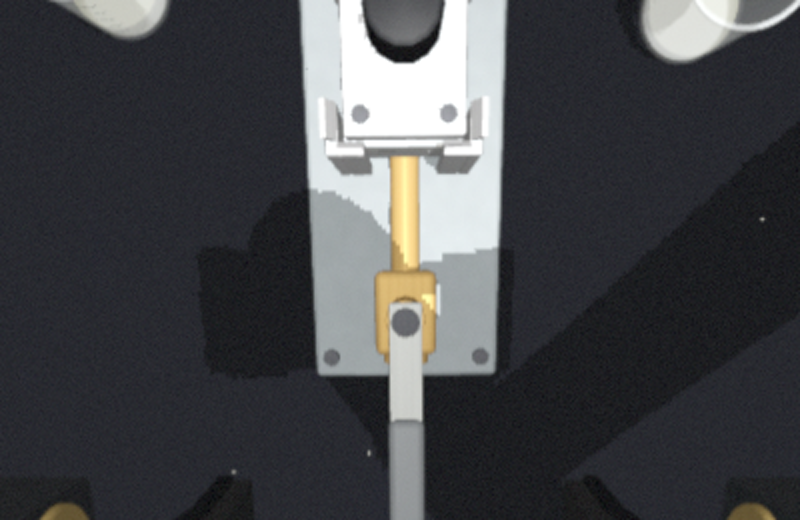

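```bash
python3 - <<'E'
from h import *
p=cap("top"); s=cap("scene")
cv2.imwrite("pics/fin.png",np.hstack([cv2.resize(p["image"],(400,300)),cv2.resize(s["image"],(400,300))])[:,:,::-1])
a=[[(d["uv"],d["score"]) for d in spotter.find_in("spacer_1_mid",q)] for q in (p,s)]; print(a)
E
```

```text
[[], []]
```

View pics/fin.png

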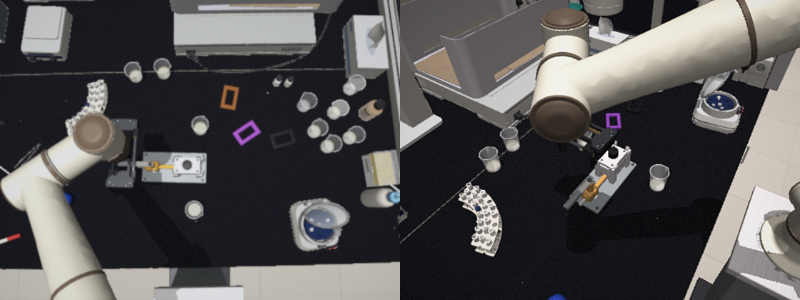

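No white frame is left on the bench; only the purple, brown and black look-alikes remain. Both beakers are standing where they were, so I'm handing in.

```bash
python3 -c "
from station import r,job
print(job.finish_job()); print(r.sense()['time_s'])"
```

```text
the job is handed in; nothing more can be done
None
the job is handed in; nothing more can be done
```

The job is done in the order asked and handed in at about 55 s; `finish_job` gives no verdict.

- **Valve and cover:** I shut the valve to its stop (about 16 N at the grip). Only then did I lift the cover out and set it aside.
- **Stack:** I put in the cell body with its recess up, then both white spacers, then the cover with its knob up. Each part seated at the expected height to within about 1 mm.
- **Knocked spacer:** The second spacer had been knocked about 5 cm aside during the run. I found it again in the top and wrist pictures before picking it.
- **Valve open:** I turned the valve back to its open stop (about 13 N).

**Last checks:** The wrist pictures show the cover flat between the guides and the handle in line with the pipe. The top and scene views show no white frame left on the bench, the look-alikes untouched, both beakers standing in place, and the gripper clear.

**What disagreed:**
- The spacer network reported nothing useful in any picture (one weak hit, on the cover), so I found the spacers by their white colour.
- The second spacer brushed a guide at the valve end of the pocket with about 3 N as it went in, but it seated at the right height.

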